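# Load the stud block in its fence corner

### The job

First lift the cover plate off the loading block's pins and lay it flat on the green mat. Then push the block square and flush against both bars of the steel fence corner, put every brass stud into a well of the block, one per well and base down, and finally set the cover back on the block's pins, fully down, with the block still flush in the corner. Leave the other things on the bench where they are.

Things in the scene. Friction and masses are not known exactly. Their poses are not given: they have to be found in the camera images.
- fence: fixed steel L-shaped fence, bars 15 mm wide, 14 mm high, screwed to the bench. Origin: its inside corner at bench level. The block belongs on the -x, -y side: the far bar's inner face is the plane x = 0 (bar from y = +15 to -220 mm), the side bar's the plane y = 0 (bar from x = 0 to -150 mm). Home, the block's origin is at (-47, -85) mm here, axes along these.
- block: loose white block, 94 (x) x 170 (y) x 22 mm, 0.7 kg. Origin: centre of underside. Six square wells 28 mm wide, 10 mm deep at x = -23, 23, y = -46, 0, 46 mm. On top at y = -70 and 70 mm a grey rail, 70 (x) x 12 (y) mm, z = 22 to 32 mm, carries the cover; from each rail's middle (x = 0) an 8 mm pin rises to z = 47 mm, tip tapered. Same turned half round.
- cover: loose aluminium plate, 94 (x) x 170 (y) x 4 mm, 0.15 kg; two square 12 mm holes at x = 0, y = -70, 70 mm for the pins; red bar handle at the centre on top, 18 (x) x 60 (y) mm, z = 4 to 28 mm. Origin: centre of underside; seated, it is 32 mm above the block's underside. Starts on the pins; fits either way round.
- green_mat: fixed square green mat, 200 x 200 mm, 3 mm thick, where the cover is laid aside. Origin: centre of its underside.
- brown_mat: fixed square brown leather mat, 200 x 200 mm, 3 mm thick, on which the studs start. Origin: centre of its underside.
- stud1: loose round brass stud, 22 mm across, 16 mm tall with a low domed top, 30 g, standing on its flat base. Origin: centre of its base. May be absent.
- stud2: loose round brass stud, 22 mm across, 16 mm tall with a low domed top, 30 g, standing on its flat base. Origin: centre of its base. May be absent.
- stud3: loose round brass stud, 22 mm across, 16 mm tall with a low domed top, 30 g, standing on its flat base. Origin: centre of its base. May be absent.
- stud4: loose round brass stud, 22 mm across, 16 mm tall with a low domed top, 30 g, standing on its flat base. Origin: centre of its base. May be absent.
- stud5: loose round brass stud, 22 mm across, 16 mm tall with a low domed top, 30 g, standing on its flat base. Origin: centre of its base. May be absent.
- stud6: loose round brass stud, 22 mm across, 16 mm tall with a low domed top, 30 g, standing on its flat base. Origin: centre of its base. May be absent.
- well0 (a point): centre of the floor of well 0 in the block, 10 mm below the block's top face (12 mm above its underside)
- well1 (a point): centre of the floor of well 1 in the block, 10 mm below the block's top face (12 mm above its underside)
- well2 (a point): centre of the floor of well 2 in the block, 10 mm below the block's top face (12 mm above its underside)
- well3 (a point): centre of the floor of well 3 in the block, 10 mm below the block's top face (12 mm above its underside)
- well4 (a point): centre of the floor of well 4 in the block, 10 mm below the block's top face (12 mm above its underside)
- well5 (a point): centre of the floor of well 5 in the block, 10 mm below the block's top face (12 mm above its underside)
- hammer: claw-less bench hammer, wooden handle, 220 mm long, lying; bystander. Origin: centre of its underside.
- glue_jar: small glue jar with white cap, 56 mm wide, 70 mm tall; bystander. Origin: centre of its underside.
- burnisher: brass burnishing rod, 26 mm thick, 120 mm long, lying; bystander. Origin: centre of its underside.
- spool: wooden spool of orange thread, 40 mm wide, 40 mm tall, upright; bystander. Origin: centre of its underside.
- tin: round blue wax tin with metal lid, 72 mm wide, 30 mm tall; bystander. Origin: centre of its underside.
There are look-alikes about, which are no part of the job. Of the things that look like the block, take the one that is farthest to the robot's left at the start.

How it is judged:
By the outcome, as a careful person would: the job done as asked, in the order asked, and still so for the second after the job is handed in, with the robot touching nothing.
Of stud1, stud2, stud3, stud4, stud5, stud6 only 4 to 6 are there at a start; the rules pass over those that are not, and their reading is None.
At some moment in a run one of stud1, stud2, stud3, stud4, stud5, stud6, block may be knocked a few centimetres aside while the robot is not near it.
Once in a run the grip may slacken for a moment while it holds something.
It also fails if it takes over 210 s, if anything falls off the work surface, if the arm or the gripper's body presses on something with over 40 N, if the wrist force passes 120 N, or if a joint passes its speed limit or range.

### The arm

A 6-joint arm with a two-finger parallel gripper is mounted at the origin on the work surface. World frame = base frame: x ahead of the robot, y to its left, z up, the work surface at z = 0. Lengths are in mm, angles in degrees, forces in N, time in s.
With the tool pointing down it reaches from about 350 to 850 mm from the base axis. Payload 8.1 kg.
Tool frame: the origin (TCP) lies on the centre line of the jaws, within the pads' length; the fingertips stand 14 mm ahead of it and the grasp point (between the pads) lies 5 mm behind it; z points along the fingers, y is the direction in which the jaws open and shut (so a half turn about z gives the same grasp; the last joint's range is limited). The gripper opens to 85 mm and grips with 20 to 120 N. Pads are 22 mm wide; open, the fingers measure 114 mm over their backs; the gripper's body (76 mm by 85 mm) begins 54 mm behind the grasp point. The pads swing forward as they close: fully open they stand 13 mm farther back than shut.
Start: joints at [-79.721, 7.471, 85.268, -0, 87.261, -4.893], TCP at [157.05, -579.086, 245.292] pointing down, gripper open.
Joint ranges: [-169.43, 169.43], [-51.17, 129.36], [1.28, 143.12], [-76.62, 256.62], [0, 156.53], [-152.29, 152.29]. Speed limits (degrees/s): [136.94, 136.94, 159.86, 180, 180, 180].

### API

Orientations are given as [roll, pitch, yaw] about the fixed x, y, z axes, in that order (R = Rz(yaw) Ry(pitch) Rx(roll)).
In Python, from rig import status, cams, job gives the robot as it stands.
- The arm moves only by the shell command python3 -m creep 'ROWS'. ROWS is JSON, one flat list of numbers, 5 for each row, row after row: the closure, from -1 (fully open) to 1 (shut), so that 0 is half open, then the shift along the tool's x, y, z normalised to -1 to 1, where 1 is 20 mm, then the turn about the tool's z normalised to -1 to 1, where 1 is 0.12 rad. A call has 1 to 20 rows; each row shifts and turns the pose as measured when the row begins, along the tool's axes as they then stand; what a row does not reach is not made up. A row lasts 1/8 s, in which the tool goes at most 62.5 mm and 10.7 degrees, less where a joint would pass 70% of its speed; a pose out of reach is approached as far as the arm can. A call with a number of a shift or a turn outside -1 to 1 is refused whole. A call with a gripper value outside its range is refused whole. The fingers move at their own pace and stop on an object; the grip force is fixed at half the most. Time passes only in rows, so rows that do not move let the fingers close. It gives the time, the measured TCP pose, the force and the opening at its end, in the units of the state.
- status.state(): the state, without advancing time (a new reading comes with each control period).
- cams.snapshot(name): name is "side" or "top"; returns a dict with "frame" (420x560x3 uint8, red, green, blue), "fovy" (degrees; the focal length in pixels is half the picture's height over the tangent of half this angle, whatever the lens; pixels are square), "cx", "cy" (the principal point, pixels), "k1" (the pictures are not rectified: a ray, as slopes to the right and down, at radius r is drawn at 1 + k1 r^2 times it, then the intrinsics apply), "world_from_camera" (4x4, takes a point from camera to world coordinates). Camera axes: x right, y up, looking along -z (the intrinsics and any distortion apply to the point x, -y, -z); pixel columns grow to the right and rows downward; lengths in mm; the calibration is good to about 2 mm. A picture is of the moment at which its call begins. There is no depth.
- job.hand_in(): hands the job in, once; it reports no verdict.
The state is a dict: "t": time; "q": joint angles; "joint_velocities": joint speeds; "effort": joint torques, N m; "tool_pos": TCP position; "tcp_rot": TCP orientation; "force": force on the tool from outside, world axes, zero at the start; "torque": the same for the moment, N m; "gripper_width": finger opening in mm.
Only numpy, scipy, OpenCV 4.12 (cv2) and the standard library are available. Lean on these libraries where they do the work, as an engineer would, in place of code of your own. Each camera call takes 0.05 s, during which the arm holds its last target.

## Working session

There is one attempt and no reset: what is moved stays moved. The work goes in short steps, Python scripts to look and compute and a shell command to move; the robot and the scene stay as the last step left them, time stands still between calls to the robot, and variables do not carry over. Pictures are saved under pics/ and viewed, and the job is handed in when it is done.

```bash
mkdir -p pics; ls; cat > h.py <<'E'
import numpy as np,cv2
from rig import status,cams,job
def snap(n,f):
    s=cams.snapshot(n); cv2.imwrite('pics/'+f,s['frame'][:,:,::-1]); 
    np.save('pics/'+n+'_last.npy',s,allow_pickle=True); return s
def last(n): return np.load('pics/'+n+'_last.npy',allow_pickle=True).item()
def K(s):
    h=s['frame'].shape[0]; f=h/2/np.tan(np.radians(s['fovy'])/2)
    return np.array([[f,0,s['cx']],[0,f,s['cy']],[0,0,1.]])
def pix2w(s,uv,z):
    # undistort: drawn = r*(1+k1 r^2)
    k=K(s); d=np.array([s['k1'],0,0,0,0.])
    p=cv2.undistortPointsIter(np.array(uv,float).reshape(-1,1,2),k,d,None,None,(3,100,1e-10)).reshape(-1,2)
    T=np.array(s['world_from_camera']); r=np.c_[p[:,0],-p[:,1],-np.ones(len(p))]@T[:3,:3].T
    o=T[:3,3]; t=(np.asarray(z,float)-o[2])/r[:,2]
    return o+r*t[:,None]
def w2pix(s,P):
    T=np.linalg.inv(np.array(s['world_from_camera'])); c=np.asarray(P,float).reshape(-1,3)@T[:3,:3].T+T[:3,3]
    x=c[:,0]/-c[:,2]; y=-c[:,1]/-c[:,2]; g=1+s['k1']*(x*x+y*y); k=K(s)
    return np.c_[k[0,0]*x*g+k[0,2],k[1,1]*y*g+k[1,2]]
def grid(s,f,box=None,sc=1):
    im=s['frame'][:,:,::-1].copy()
    if box: x0,y0,x1,y1=box; im=im[y0:y1,x0:x1]
    im=cv2.resize(im,None,fx=sc,fy=sc,interpolation=cv2.INTER_CUBIC); cv2.imwrite('pics/'+f,im)
E
python3 - <<'E'
from h import *
for n in('top','side'):
    s=snap(n,n+'0.png'); print(n,{k:v for k,v in s.items() if k!='frame'})
    grid(s,n+'0b.png',sc=1.42)
print(status.state())
E
```

```text
pics
top {'fovy': 53.73301701326802, 'cx': 276.7950380021511, 'cy': 218.18200749315545, 'k1': 0.04363757481899297, 'world_from_camera': array([[-1.25825752e-02,  9.95932079e-01, -8.92242791e-02,
         3.88730667e+02],
       [-9.99920056e-01, -1.24208927e-02,  2.36711144e-03,
        -8.17934417e+01],
       [ 1.24923702e-03,  8.92469305e-02,  9.96008747e-01,
         1.36080336e+03],
       [ 0.00000000e+00,  0.00000000e+00,  0.00000000e+00,
         1.00000000e+00]])}
side {'fovy': 44.677309788165765, 'cx': 272.71283390037695, 'cy': 213.84185368916727, 'k1': 0.01754728836410486, 'world_from_camera': array([[ 9.86628813e-01,  1.15253531e-01, -1.15239788e-01,
         3.57933596e+02],
       [-1.62778863e-01,  6.61406788e-01, -7.32150328e-01,
        -1.08854487e+03],
       [-8.16253249e-03,  7.41119211e-01,  6.71323833e-01,
         9.88092799e+02],
       [ 0.00000000e+00,  0.00000000e+00,  0.00000000e+00,
         1.00000000e+00]])}
{'t': 0.1, 'q': array([-7.97225069e+01,  7.51330074e+00,  8.53220318e+01, -8.64748250e-04,
        8.72594091e+01, -4.89314571e+00]), 'joint_velocities': array([-0.03596453, -0.13470652, -0.06104951, -0.04854776, -0.01684176,
        0.06626366]), 'effort': array([ 1.52721506e-03, -5.70949638e+01, -5.01942122e+01, -6.11122459e-05,
        8.15805135e-03,  9.14113905e-07]), 'tool_pos': array([ 156.95127592, -578.63913071,  244.33267885]), 'tcp_rot': array([-1.79905530e+02, -7.22069636e-03,  1.51706749e+01]), 'force': array([ 0.51341031,  0.12082329, -0.78723906]), 'torque': array([ 0.01167919,  0.04896178, -0.05850161]), 'gripper_width': 85.50698194000492}
```

View pics/top0b.png

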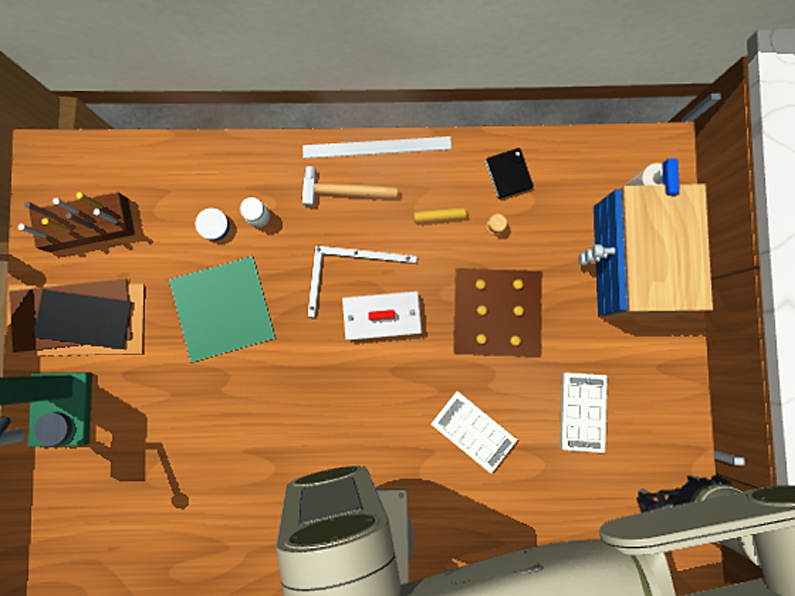

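View pics/side0b.png

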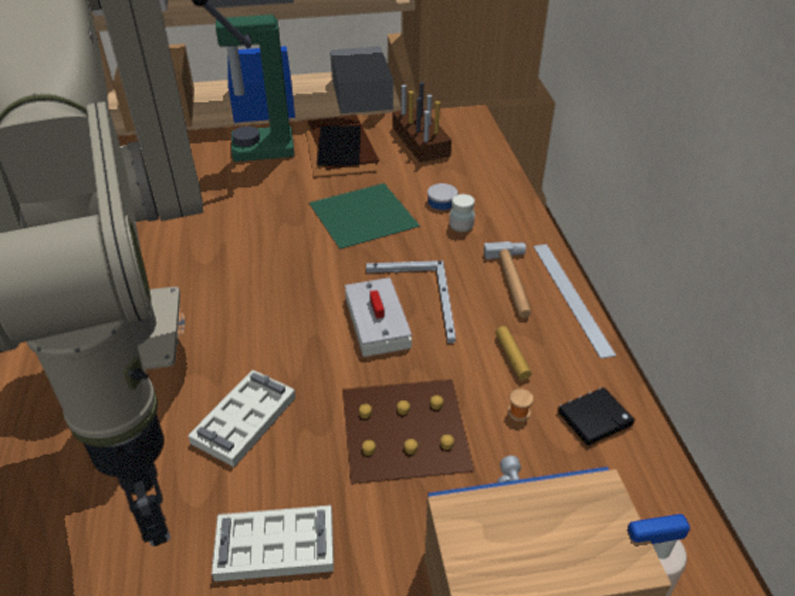

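The top view shows three block-like things, in 1.42x pixels: the covered one at (382,316), a tilted bare one at (475,432) and a bare one at (584,412). The robot's left is the left side of this image, so I take the covered one. Six studs stand on the brown mat. I'll check with close crops.

```bash
python3 - <<'E'
from h import *
s=last('top'); grid(s,'c1.png',(200,160,320,250),6.4); grid(s,'c2.png',(305,180,395,260),6)
s=last('side'); grid(s,'c3.png',(230,170,340,260),6)
E
```

```text
(no output)
```

View pics/c1.png

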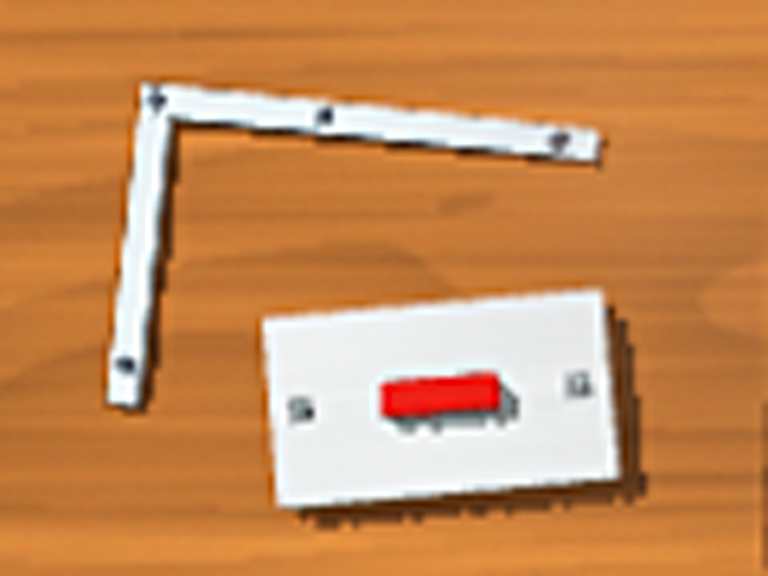

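View pics/c3.png

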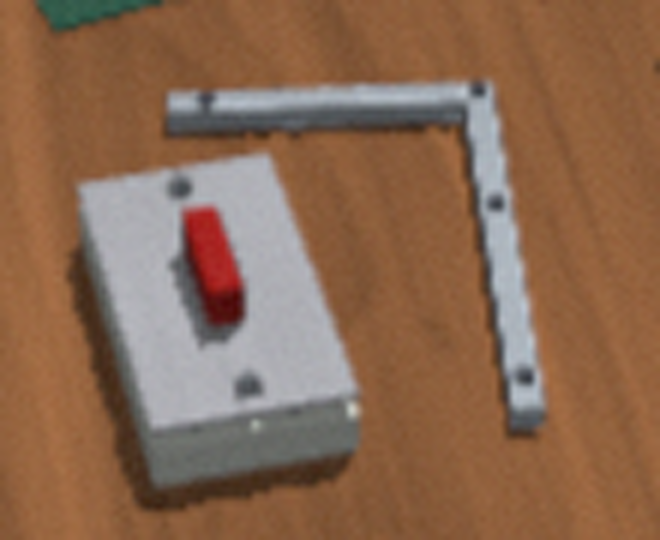

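View pics/c2.png

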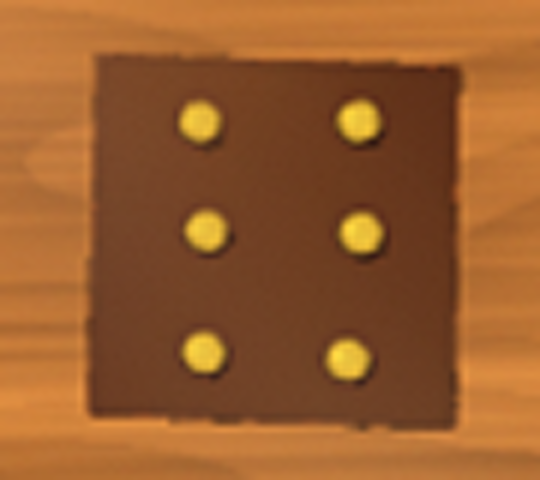

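```bash
cat >> h.py <<'E'
def rectfit(s,mask,z,n=1):
    cs,_=cv2.findContours(mask.astype(np.uint8),cv2.RETR_EXTERNAL,cv2.CHAIN_APPROX_NONE)
    cs=sorted(cs,key=cv2.contourArea,reverse=True)[:n]; out=[]
    for c in cs:
        w=pix2w(s,c.reshape(-1,2),[z]*len(c))[:,:2].astype(np.float32)
        (x,y),(a,b),t=cv2.minAreaRect(w); 
        if a>b: a,b,t=b,a,t-90
        out.append(((round(x,1),round(y,1)),(round(a,1),round(b,1)),round((t+90)%180-90,2),cv2.contourArea(c)))
    return out
def masks(s):
    hsv=cv2.cvtColor(s['frame'],cv2.COLOR_RGB2HSV); h,S,v=[hsv[:,:,i].astype(int) for i in range(3)]
    red=((h<6)|(h>174))&(S>190)&(v>120); green=(h>60)&(h<90)&(S>100)
    yel=(h>18)&(h<30)&(S>120)&(v>110); white=(S<40)&(v>150)
    return dict(red=red,green=green,yel=yel,white=white,hsv=hsv)
def studs(s,z=19,n=6,box=None,amin=12):
    m=masks(s)['yel'].astype(np.uint8)
    if box: b=np.zeros_like(m);x0,y0,x1,y1=box;b[y0:y1,x0:x1]=1;m=m*b
    k,l,st,ce=cv2.connectedComponentsWithStats(m)
    return [(ce[i].round(1),st[i,4],pix2w(s,[ce[i]],[z])[0].round(1)) for i in range(1,k) if st[i,4]>=amin]
E
python3 - <<'E'
from h import *
for n in('top','side'):
    s=last(n); m=masks(s); print(n)
    print('handle top z60',rectfit(s,m['red'],60,1))
    g=m['green'].copy()
    if n=='side': g[:120]=0
    else: g[:,:110]=0
    print('green z3',rectfit(s,g,3,1))
    w=m['white'].copy()
    b=np.zeros_like(w); 
    if n=='top': b[198:245,236:305]=1
    else: b[190:255,240:292]=1
    print('cover z36',rectfit(s,w&b,36,1))
    print(*studs(s,box=(315,180,390,260) if n=='top' else (240,260,340,345)),sep='\n')
E
```

```text
top
handle top z60 [((495.1, -58.6), (15.8, 53.5), -0.71, 69.0)]
green z3 [((518.4, 309.5), (196.8, 197.3), 15.5, 3496.5)]
cover z36 [((495.8, -58.3), (94.9, 171.0), 4.45, 1495.0)]
(array([337.9, 199.9]), np.int32(35), array([ 566.3, -284.9,   19. ]))
(array([364.2, 199.9]), np.int32(40), array([ 565.1, -370.4,   19. ]))
(array([339., 218.]), np.int32(37), array([ 507., -287.,   19.]))
(array([364.6, 218.5]), np.int32(38), array([ 504.3, -369.9,   19. ]))
(array([338.5, 238.4]), np.int32(36), array([ 440.8, -283.7,   19. ]))
(array([362.5, 239.6]), np.int32(38), array([ 435.9, -360.9,   19. ]))
side
handle top z60 [((496.9, -63.5), (13.0, 53.5), 4.7, 48.5)]
green z3 [((521.3, 305.0), (191.5, 193.0), -74.85, 1835.5)]
cover z36 [((498.5, -59.2), (93.0, 168.8), 4.34, 1309.5)]
(array([307.2, 281.5]), np.int32(47), array([ 567.5, -290.9,   19. ]))
(array([283.6, 285.1]), np.int32(49), array([ 508.2, -292.4,   19. ]))
(array([256.6, 287.7]), np.int32(49), array([ 442.1, -289.2,   19. ]))
(array([314.4, 309.5]), np.int32(53), array([ 566.2, -376.9,   19. ]))
(array([289. , 312.6]), np.int32(58), array([ 505.9, -375.8,   19. ]))
(array([259.1, 313.4]), np.int32(56), array([ 437.1, -366.2,   19. ]))
```

```bash
cat >> h.py <<'E'
from scipy.optimize import minimize
def fitpoly(s,polys,z,p0,box,maskf,up=8):
    """polys: list of Nx2 local; p0=(x,y,yawdeg)"""
    x0,y0,x1,y1=box; im=s['frame'][y0:y1,x0:x1]; I=cv2.resize(im,None,fx=up,fy=up,interpolation=cv2.INTER_CUBIC)
    M=maskf(I).astype(np.uint8)
    def rend(p):
        c,sn=np.cos(np.radians(p[2])),np.sin(np.radians(p[2])); R=np.zeros_like(M)
        for q in polys:
            q=np.array(q,float); w=np.c_[q[:,0]*c-q[:,1]*sn+p[0],q[:,0]*sn+q[:,1]*c+p[1],np.full(len(q),z)]
            uv=(w2pix(s,w)-[x0,y0]+.5)*up-.5
            cv2.fillPoly(R,[np.round(uv*16).astype(np.int32)],1,shift=4)
        return R
    def cost(p):
        R=rend(p); return 1-(R&M).sum()/max(1,(R|M).sum())
    best=None
    p=np.array(p0,float)
    for d in(8,3,1):
        r=minimize(cost,p,method='Nelder-Mead',options=dict(initial_simplex=[p,p+[d,0,0],p+[0,d,0],p+[0,0,d*.6]],xatol=.02,fatol=1e-5)); p=r.x
    return p.round(2),round(r.fun,3)
def br(th,smax=60):
    def f(I):
        h=cv2.cvtColor(I,cv2.COLOR_RGB2HSV); return (h[:,:,2]>th)&(h[:,:,1]<smax)
    return f
def R(a,b,c,d): return [(a,b),(c,b),(c,d),(a,d)]
FENCE=[R(0,15,15,-220),R(-150,0,0,15),R(0,0,15,15)]
COVER=[R(-47,-85,47,85)]
E
python3 - <<'E'
from h import *
s=last('top'); 
for th in (170,200): print(fitpoly(s,FENCE,14,(575,35,-7),(205,165,300,230),br(th)), fitpoly(s,COVER,36,(496,-58,4),(236,198,305,250),br(th,90)))
# exclude block from fence box
s=last('side')
im=s['frame']; 
for th in(110,140):print(fitpoly(s,FENCE,14,(575,35,-7),(254,178,325,245),lambda I:br(th,70)(I)), fitpoly(s,COVER,36,(496,-58,4),(238,193,294,255),br(th+20,90)))
E
```

```text
(array([590.49,  45.32, -33.06]), np.float64(0.885)) (array([496.77, -57.62,   4.25]), np.float64(0.125))
(array([589.79,  44.59, -33.54]), np.float64(0.887)) (array([496.96, -56.96,   4.39]), np.float64(0.132))
(array([ 5.780e+02,  2.007e+01, -3.700e-01]), np.float64(0.958)) (array([498.87, -59.15,   4.29]), np.float64(0.181))
(array([5.7847e+02, 1.8340e+01, 4.3000e-01]), np.float64(0.956)) (array([498.65, -58.01,   4.24]), np.float64(0.221))
```

```bash
cat >> h.py <<'E'
def fitcorr(s,pix,loc,z):
    w=pix2w(s,pix,[z]*len(pix))[:,:2]; l=np.array(loc,float)
    a=w-w.mean(0); b=l-l.mean(0); t=np.arctan2((b[:,0]*a[:,1]-b[:,1]*a[:,0]).sum(),(b*a).sum())
    Rm=np.array([[np.cos(t),-np.sin(t)],[np.sin(t),np.cos(t)]]); o=w.mean(0)-Rm@l.mean(0)
    return o.round(1),np.degrees(t).round(2),(w-(l@Rm.T+o)).round(1)
E
python3 - <<'E'
from h import *
loc=[(15,15),(15,-220),(0,-220),(-150,15),(-150,0),(0,0)]
px=np.array([(143,84),(604,130),(598,162),(106,403),(143,408),(176,121)])/6.4+[200,160]-.4
s=last('top'); print(fitcorr(s,px,loc,14))
for f0 in [(570,35,-6)]:
    ss=dict(s); fr=s['frame'].copy(); cv2.fillPoly(fr,[w2pix(s,[(440,-150,30),(440,20,30),(552,30,30),(552,-70,36),(552,-155,36)]).astype(np.int32)],(0,0,0)); ss['frame']=fr
    cv2.imwrite('pics/m.png',fr[:,:,::-1])
    print(fitpoly(ss,FENCE,14,f0,(205,165,300,230),br(190)))
s=last('side'); 
px=np.array([(492,83),(545,408),(508,412),(167,92),(167,117),(468,110)])/6+[230,170]-.4
print(fitcorr(s,px,loc,14))
E
```

```text
(array([644.1,  78.4]), np.float64(-6.52), array([[ 1.1,  1.9],
       [ 1. , -1.2],
       [-0.7,  0.5],
       [ 0.7,  2.2],
       [-0.3, -1.7],
       [-1.8, -1.7]]))
(array([570.,  35.,  -6.]), np.float64(1.0))
(array([647.3,  75. ]), np.float64(-7.0), array([[-0.2,  1.1],
       [ 1.1,  2.7],
       [-1. ,  1.2],
       [ 0.5,  2.3],
       [-0.4, -2.5],
       [ 0. , -4.8]]))
```

View pics/m.png

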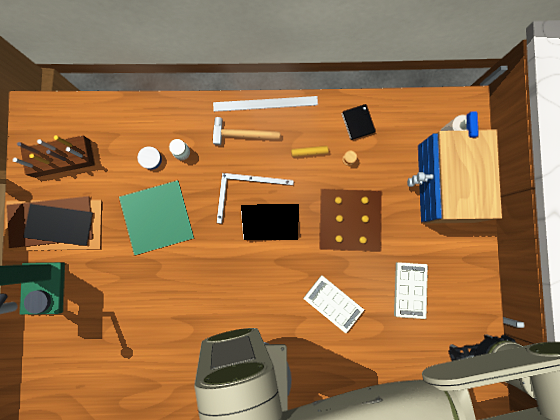

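```bash
python3 - <<'E'
from h import *
s=last('top'); fr=s['frame'].copy(); cv2.fillPoly(fr,[w2pix(s,[(440,-150,30),(440,20,30),(552,30,30),(552,-155,36)]).astype(np.int32)],(0,0,0)); s['frame']=fr
print(fitpoly(s,FENCE,14,(644,78,-6.5),(205,165,300,230),br(190)),fitpoly(s,FENCE,14,(644,78,-6.5),(205,165,300,230),br(150)))
s=last('side');fr=s['frame'].copy(); cv2.fillPoly(fr,[w2pix(s,[(440,-160,0),(440,20,30),(545,32,36),(565,-155,36),(550,-155,0)]).astype(np.int32)],(0,0,0)); s['frame']=fr
cv2.imwrite('pics/m2.png',fr[:,:,::-1])
for t in(120,150):print(fitpoly(s,FENCE,14,(646,75,-6.8),(250,178,325,245),br(t)))
E
```

```text
(array([645.77,  80.77,  -6.65]), np.float64(0.124)) (array([645.51,  80.18,  -6.64]), np.float64(0.098))
(array([647.11,  76.74,  -6.69]), np.float64(0.117))
(array([647.77,  77.47,  -6.77]), np.float64(0.188))
```

The crops confirm the covered block at (498,-58), yaw 4.3°, with the fence corner at about (646.5,78.5), yaw -6.7°. The green mat is at (519.8,307.5), and there are six studs. First I turn the tool to yaw 94.

```bash
cat > go.py <<'E'
import sys,numpy as np
from rig import status
def go(x,y,z,yaw):
    s=status.state(); p=s['tool_pos']; r=s['tcp_rot']; t=np.radians(r[2])
    d=np.array([x,y,z])-p; c,sn=np.cos(t),np.sin(t)
    dx=d[0]*c+d[1]*sn; dy=d[0]*sn-d[1]*c; dz=-d[2]
    dyaw=(yaw-r[2]+180)%360-180
    print('t',round(s['t'],2),'pos',p.round(1),'rpy',r.round(1),'w',round(s['gripper_width'],1),'F',s['force'].round(1))
    print('units tool x,y,z: %.2f %.2f %.2f turn %.2f'%(dx/20,dy/20,dz/20,-np.radians(dyaw)/.12))
if __name__=='__main__': go(*map(float,sys.argv[1:5]))
E
python3 -m creep '[-1,0,0,0,-1,-1,0,0,0,-1,-1,0,0,0,-1,-1,0,0,0,-1,-1,0,0,0,-1,-1,0,0,0,-1,-1,0,0,0,-1,-1,0,0,0,-1,-1,0,0,0,-1,-1,0,0,0,-1,-1,0,0,0,-1,-1,0,0,0,-0.6]'; python3 go.py 498 -58 150 94.3
```

```text
t: 1.6
tool_pos: [156.2, -574.6, 236.4]
tcp_rot: [-180.0, -0.9, 97.6]
force: [-0.6, -0.3, -0.3]
gripper_width: 85.4
t 1.6 pos [ 156.2 -574.6  236.4] rpy [-180.    -0.9   97.6] w 85.4 F [-0.6 -0.3 -0.3]
units tool x,y,z: 23.35 20.34 4.32 turn 0.48
```

```bash
python3 -m creep '[-1,1,0.9,0.1,0,-1,1,0.9,0.1,0,-1,1,0.9,0.1,0,-1,1,0.9,0.1,0,-1,1,0.9,0.1,0,-1,1,0.9,0.1,0,-1,1,0.9,0.1,0,-1,1,0.9,0.1,0,-1,1,0.9,0.1,0,-1,1,0.9,0.1,0,-1,1,0.9,0.1,0,-1,1,0.9,0.1,0,-1,1,0.9,0.1,0,-1,1,0.9,0.1,0,-1,1,0.9,0.1,0,-1,1,0.9,0.1,0]';  python3 go.py 498 -58 130 94.3
```

```text
t: 3.6
tool_pos: [403.0, -204.5, 202.2]
tcp_rot: [-179.7, -1.6, 97.4]
force: [-1.2, 0.6, 0.2]
gripper_width: 85.8
t 3.6 pos [ 403.  -204.5  202.2] rpy [-179.7   -1.6   97.4] w 85.8 F [-1.2  0.6  0.2]
units tool x,y,z: 6.65 5.66 3.61 turn 0.45
```

```bash
python3 -m creep '[-1,1,0.9,0.4,0,-1,1,0.9,0.4,0,-1,1,0.9,0.5,0.1,-1,1,0.9,0.5,0.1,-1,1,0.9,0.5,0.1,-1,0.7,0.5,0.5,0.1,-1,0.3,0.2,0.3,0,-1,0,0,0,0,-1,0,0,0,0]';  python3 go.py 498 -58 100 94.3; python3 - <<'E'
from h import *
s=snap('top','t1.png'); grid(s,'t1c.png',(200,160,320,250),6.4)
s=snap('side','s1.png'); grid(s,'s1c.png',(220,150,340,260),6)
E
```

```text
t: 4.72
tool_pos: [492.4, -65.3, 138.3]
tcp_rot: [-179.3, -1.6, 94.8]
force: [0.4, -0.1, -0.0]
gripper_width: 85.3
t 4.72 pos [492.4 -65.3 138.3] rpy [-179.3   -1.6   94.8] w 85.3 F [ 0.4 -0.1 -0. ]
units tool x,y,z: 0.34 0.31 1.91 turn 0.07
```

View pics/t1c.png

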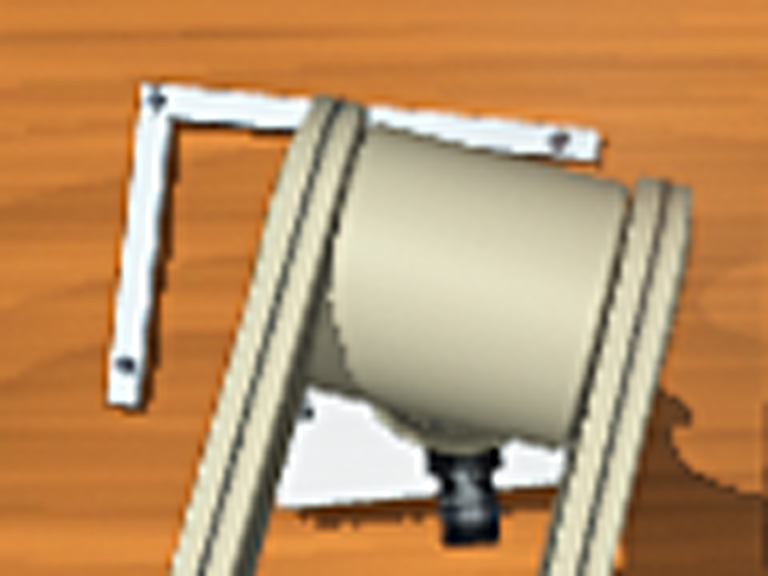

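View pics/s1c.png

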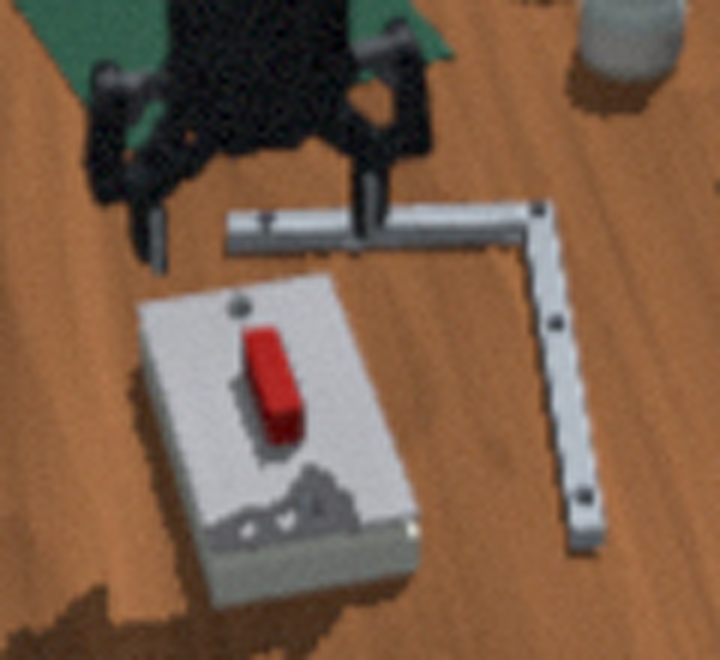

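The gripper stands above the handle with its jaws on either side in x. I descend in two stages.

```bash
python3 -m creep '[-1,0.15,0.15,0.6,0,-1,0.1,0.1,0.8,0.05,-1,0.05,0.05,0.8,0,-1,0,0,0.5,0,-1,0,0,0,0]';  python3 go.py 498 -58 54 94.3
```

```text
t: 5.45
tool_pos: [496.6, -57.5, 79.8]
tcp_rot: [-179.3, -1.6, 94.3]
force: [1.1, 0.1, -0.6]
gripper_width: 85.1
t 5.45 pos [496.6 -57.5  79.8] rpy [-179.3   -1.6   94.3] w 85.1 F [ 1.1  0.1 -0.6]
units tool x,y,z: -0.03 0.07 1.29 turn -0.00
```

```bash
python3 -m creep '[-1,0,0.05,0.6,0,-1,0,0,0.35,0,-1,0,0,0,0,1,0,0,-0.03,0,1,0,0,-0.03,0,1,0,0,-0.03,0,1,0,0,-0.03,0,1,0,0,-0.03,0,1,0,0,-0.03,0]';  python3 go.py 498 -58 54 94.3
```

```text
t: 6.58
tool_pos: [498.6, -57.4, 65.0]
tcp_rot: [-179.4, -1.6, 94.3]
force: [-0.2, 0.6, -1.3]
gripper_width: 16.0
t 6.58 pos [498.6 -57.4  65. ] rpy [-179.4   -1.6   94.3] w 16.0 F [-0.2  0.6 -1.3]
units tool x,y,z: -0.03 -0.03 0.55 turn -0.00
```

```bash
python3 -m creep '[0.2,0,0,0,0,0.2,0,0,0.3,0,0.2,0,0,0.25,0,0.2,0,0,0.1,0,1,0,0,0,0,1,0,0,0,0,1,0,0,0,0,1,0,0,0,0,1,0,0,0,0]';  python3 go.py 498 -58 54 94.3
```

```text
t: 7.7
tool_pos: [498.6, -57.0, 51.2]
tcp_rot: [-179.4, -1.6, 94.3]
force: [0.1, 0.0, -0.3]
gripper_width: 16.7
t 7.7 pos [498.6 -57.   51.2] rpy [-179.4   -1.6   94.3] w 16.7 F [ 0.1  0.  -0.3]
units tool x,y,z: -0.05 -0.03 -0.14 turn -0.00
```

```bash
python3 -m creep '[1,0,0,-0.3,0,1,0,0,-0.5,0,1,0,0,-0.5,0,1,0,0,-0.5,0,1,0,0,-0.6,0,1,0,0,-0.6,0,1,0,0,-0.3,0]';  python3 go.py 520 307 100 105.3; python3 - <<'E'
from h import *
s=snap('side','s2.png'); grid(s,'s2c.png',(200,130,340,260),5)
E
```

```text
t: 8.57
tool_pos: [499.4, -58.9, 122.1]
tcp_rot: [-179.4, -1.6, 94.3]
force: [0.2, -0.8, -1.8]
gripper_width: 16.7
t 8.57 pos [499.4 -58.9 122.1] rpy [-179.4   -1.6   94.3] w 16.7 F [ 0.2 -0.8 -1.8]
units tool x,y,z: 18.17 2.40 1.10 turn -1.60
```

View pics/s2c.png

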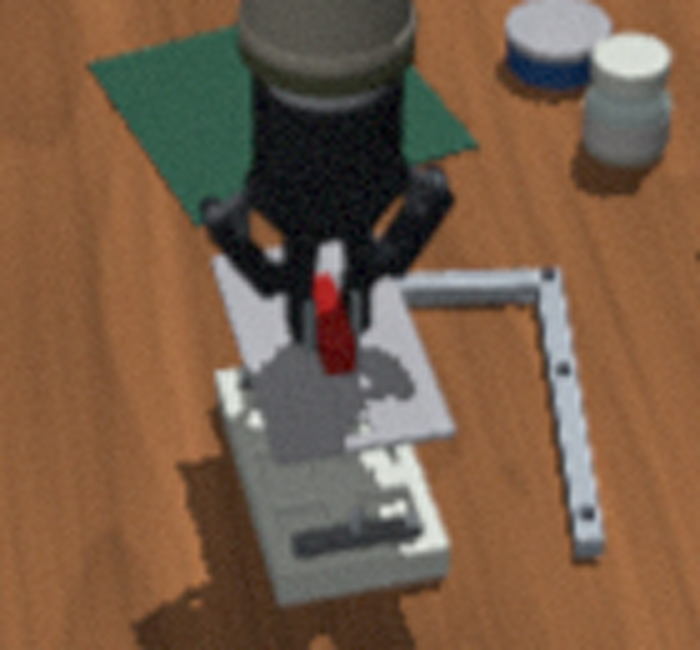

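The cover hangs in the gripper and the block stays behind with its pins clear. I carry the cover to the mat.

```bash
python3 -m creep '[1,0.4,0.1,0,0,1,0.7,0.1,0,0,1,0.9,0.1,0,-0.1,1,0.9,0.1,0,-0.1,1,0.9,0.1,0,-0.1,1,0.9,0.1,0,-0.1,1,0.9,0.1,0,-0.1,1,0.9,0.1,0,-0.1,1,0.9,0.2,0,-0.1,1,0.9,0.2,0,-0.1,1,0.9,0.2,0,-0.1,1,0.9,0.2,0,-0.1,1,0.9,0.2,0,-0.1,1,0.9,0.2,0,-0.1,1,0.9,0.2,0,-0.1,1,0.9,0.2,0,-0.1,1,0.7,0.1,0,-0.1,1,0.5,0.1,0,0,1,0.2,0,0,0]';  python3 go.py 520 307 40 105.3
```

```text
t: 11.0
tool_pos: [492.6, 276.3, 125.4]
tcp_rot: [-179.2, -1.9, 105.9]
force: [-0.1, 0.2, -1.3]
gripper_width: 16.8
t 11.0 pos [492.6 276.3 125.4] rpy [-179.2   -1.9  105.9] w 16.8 F [-0.1  0.2 -1.3]
units tool x,y,z: 1.10 1.74 4.27 turn 0.09
```

```bash
python3 -m creep '[1,0.3,0.5,0.3,0,1,0.3,0.5,0.7,0,1,0.3,0.5,0.8,0,1,0.1,0.1,0.9,0,1,0,0,0.7,0,1,0,0,0.3,0,1,0,0,0,0]';  python3 go.py 520 307 22.2 105.3
```

```text
t: 11.88
tool_pos: [518.3, 306.1, 46.8]
tcp_rot: [-179.1, -1.9, 105.7]
force: [-0.2, -0.2, -1.3]
gripper_width: 16.7
t 11.88 pos [518.3 306.1  46.8] rpy [-179.1   -1.9  105.7] w 16.7 F [-0.2 -0.2 -1.3]
units tool x,y,z: 0.02 0.09 1.23 turn 0.06
```

```bash
python3 -m creep '[1,0,0.05,0.4,0,1,0,0,0.4,0,1,0,0,0.2,0,1,0,0,0,0,1,0,0,0,0]';  python3 go.py 520 307 22.2 105.3
```

```text
t: 12.5
tool_pos: [519.9, 307.3, 27.2]
tcp_rot: [-179.3, -1.9, 105.7]
force: [-0.5, -0.7, -1.6]
gripper_width: 16.8
t 12.5 pos [519.9 307.3  27.2] rpy [-179.3   -1.9  105.7] w 16.8 F [-0.5 -0.7 -1.6]
units tool x,y,z: -0.01 0.00 0.25 turn 0.06
```

```bash
python3 -m creep '[1,0,0,0.15,0,1,0,0,0.1,0,1,0,0,0,0]';  python3 go.py 520 307 22.2 105.3
```

```text
t: 12.88
tool_pos: [520.2, 307.7, 22.6]
tcp_rot: [-179.3, -1.9, 105.7]
force: [-0.8, -0.9, 0.5]
gripper_width: 16.7
t 12.88 pos [520.2 307.7  22.6] rpy [-179.3   -1.9  105.7] w 16.7 F [-0.8 -0.9  0.5]
units tool x,y,z: -0.03 -0.02 0.02 turn 0.06
```

```bash
python3 -m creep '[1,0,0,0.03,0,0.2,0,0,0,0,0,0,0,0,0,0,0,0,0,0,0,0,0,-0.5,0,-0.2,0,0,-1,0,-0.2,0,0,-1,0,-0.2,0,0,-1,0,-0.2,0,0,-1,0,-0.2,0,0,-0.5,0]';  python3 go.py 498 -58 120 4.3;  python3 - <<'E'
from h import *
s=snap('side','s3.png'); grid(s,'s3c.png',(200,110,340,260),4)
s=snap('top','t3.png'); grid(s,'t3c.png',(110,140,310,260),4)
E
```

```text
t: 14.12
tool_pos: [524.2, 305.4, 132.9]
tcp_rot: [-179.7, -2.0, 105.7]
force: [0.3, -0.3, -0.4]
gripper_width: 51.5
t 14.12 pos [524.2 305.4 132.9] rpy [-179.7   -2.   105.7] w 51.5 F [ 0.3 -0.3 -0.4]
units tool x,y,z: -17.13 -6.19 0.65 turn 14.75
```

View pics/s3c.png

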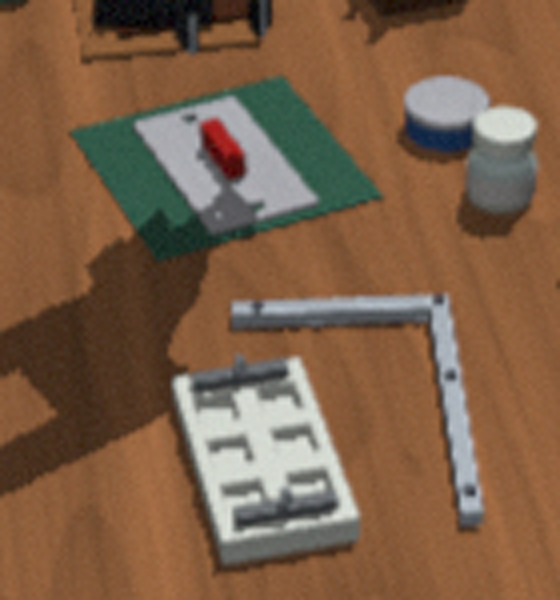

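View pics/t3c.png

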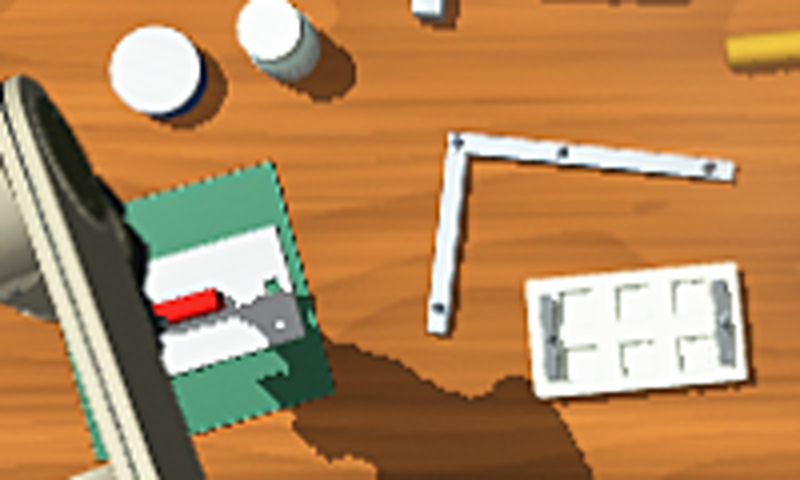

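The cover lies flat on the mat with the hole and handle clear, and the block is now bare. I measure the block's pose.

```bash
cat >> h.py <<'E'
def blockpose(s,guess,z=22,th=None):
    n=np.array(guess); cor=[(guess[0]+a,guess[1]+b,z) for a in(-110,110) for b in(-130,130)]
    uv=w2pix(s,cor); 
    import math
    t=math.radians(guess[2]); c,sn=math.cos(t),math.sin(t)
    q=np.array([(x,y) for x,y in R(-55,-93,55,93)]); w=np.c_[q[:,0]*c-q[:,1]*sn+n[0],q[:,0]*sn+q[:,1]*c+n[1],np.full(4,z)]
    u=w2pix(s,w); x0,y0=np.floor(u.min(0)).astype(int)-1; x1,y1=np.ceil(u.max(0)).astype(int)+1
    keep=np.zeros(s['frame'].shape[:2],np.uint8); cv2.fillPoly(keep,[u.astype(np.int32)],1)
    ss=dict(s); ss['frame']=s['frame']*keep[:,:,None]
    return ss,(x0,y0,x1,y1)
def whiteclose(th,smax):
    def f(I):
        m=br(th,smax)(I).astype(np.uint8); return cv2.morphologyEx(m,cv2.MORPH_CLOSE,np.ones((61,61),np.uint8),borderType=cv2.BORDER_CONSTANT,borderValue=0)
    return f
def blk(n,guess):
    s=last(n); ss,b=blockpose(s,guess); return [fitpoly(ss,COVER,22,guess,b,whiteclose(t,sm)) for t,sm in ([(170,60),(200,60)] if n=='top' else [(120,60),(150,60)])]
E
python3 - <<'E'
from h import *
print(blk('top',(498,-58,4.3))); print(blk('side',(498,-58,4.3)))
E
python3 -m creep '[-0.2,0,0,0,1,-0.2,0,0,0,1,-0.2,0,0,0,1,-0.2,0,0,0,1,-0.2,0,0,0,1,-0.2,0,0,0,1,-0.2,0,0,0,1,-0.2,0,0,0,1,-0.2,0,0,0,1,-0.2,0,0,0,1,-0.2,0,0,0,1,-0.2,0,0,0,1,-0.2,0,0,0,1,-0.2,0,0,0,1]'; python3 go.py 503 -128 100 4.3
```

```text
[(array([496.45, -57.84,   4.39]), np.float64(0.017)), (array([496.62, -57.77,   4.31]), np.float64(0.01))]
[(array([498.  , -62.93,   3.92]), np.float64(0.064)), (array([498.57, -60.34,   4.23]), np.float64(0.106))]
t: 15.98
tool_pos: [516.0, 301.8, 118.7]
tcp_rot: [-178.5, 1.8, 6.3]
force: [0.6, -0.6, -0.0]
gripper_width: 51.4
t 15.97 pos [516.  301.8 118.7] rpy [-178.5    1.8    6.3] w 51.4 F [ 0.6 -0.6 -0. ]
units tool x,y,z: -3.02 21.29 0.93 turn 0.30
```

```bash
python3 -m creep '[-0.2,-0.1,0.6,0,0,-0.2,-0.1,1,0,0,-0.2,-0.1,1,0,0,-0.2,-0.1,1,0,0,-0.2,-0.1,1,0,0,-0.2,-0.1,1,0,0,-0.2,-0.1,1,0,0,-0.2,-0.1,1,0,0,-0.2,-0.1,1,0,0,-0.2,-0.1,1,0,0,-0.2,-0.1,1,0,0,-0.2,-0.2,1,0,0,-0.2,-0.2,1,0,0,-0.2,-0.2,1,0,0,-0.2,-0.2,1,0,0,-0.2,-0.2,1,0,0.1,-0.2,-0.2,1,0,0.1,-0.2,-0.2,0.9,0,0.1,-0.2,-0.2,0.7,0,0,-0.2,-0.2,0.3,0,0]';  python3 go.py 503 -128 70 4.3
```

```text
t: 18.48
tool_pos: [491.5, -109.2, 109.6]
tcp_rot: [-178.8, 1.9, 4.8]
force: [0.8, -0.6, 0.4]
gripper_width: 51.0
t 18.48 pos [ 491.5 -109.2  109.6] rpy [-178.8    1.9    4.8] w 51.0 F [ 0.8 -0.6  0.4]
units tool x,y,z: 0.50 0.99 1.98 turn 0.08
```

```bash
python3 -m creep '[-0.2,0.25,0.4,0.3,0,-0.2,0.2,0.4,0.5,0,-0.2,0.1,0.1,0.5,0.05,-0.2,0,0,0.4,0,-0.2,0,0,0,0]';  python3 go.py 503 -128 44 4.3; python3 - <<'E'
from h import *
s=snap('side','s4.png'); grid(s,'s4c.png',(220,170,320,270),6)
E
```

```text
t: 19.1
tool_pos: [502.7, -125.7, 71.1]
tcp_rot: [-178.7, 2.0, 4.5]
force: [0.3, 1.0, 0.1]
gripper_width: 51.3
t 19.1 pos [ 502.7 -125.7   71.1] rpy [-178.7    2.     4.5] w 51.3 F [0.3 1.  0.1]
units tool x,y,z: 0.00 0.11 1.36 turn 0.04
```

View pics/s4c.png

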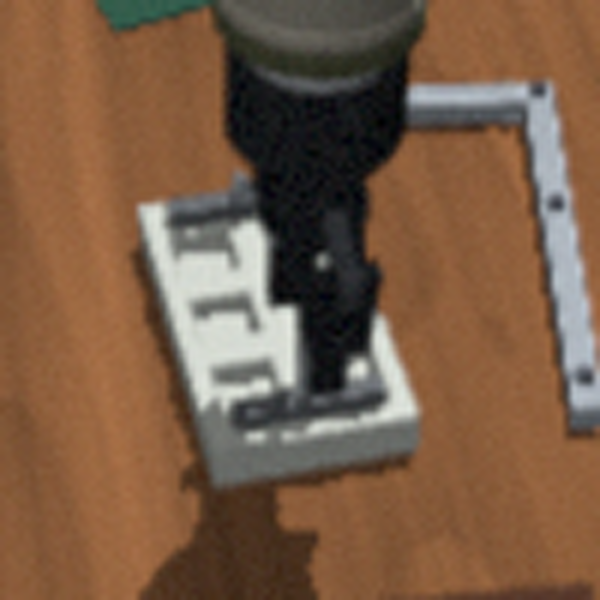

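The fingers straddle the near rail with the pin hidden behind the front finger. I lower and close.

```bash
python3 -m creep '[-0.2,0,0.1,0.5,0.05,-0.2,0,0,0.5,0,-0.2,0,0,0.2,0,0.4,0,0,0,0,0.4,0,0,0,0,0.4,0,0,0,0]';  python3 go.py 503 -128 39 4.3
```

```text
t: 19.9
tool_pos: [502.7, -127.2, 46.7]
tcp_rot: [-178.8, 1.9, 4.2]
force: [0.4, -0.1, -0.2]
gripper_width: 25.8
t 19.9 pos [ 502.7 -127.2   46.7] rpy [-178.8    1.9    4.2] w 25.8 F [ 0.4 -0.1 -0.2]
units tool x,y,z: 0.01 0.04 0.38 turn -0.01
```

```bash
python3 -m creep '[0.4,0,0,0.25,0,0.4,0,0,0.15,0,1,0,0,0,0,1,0,0,0,0,1,0,0,0,0,1,0,0,0,0]';  python3 go.py 503 -128 39 4.3
```

```text
t: 20.65
tool_pos: [502.8, -127.3, 38.7]
tcp_rot: [-178.8, 1.9, 4.2]
force: [0.2, 0.1, -0.7]
gripper_width: 9.8
t 20.65 pos [ 502.8 -127.3   38.7] rpy [-178.8    1.9    4.2] w 9.8 F [ 0.2  0.1 -0.7]
units tool x,y,z: 0.01 0.03 -0.01 turn -0.01
```

```bash
python3 -m creep '[1,0.2,-0.1,0,0.1,1,0.3,-0.2,0,0.15,1,0.3,-0.2,0,0.15,1,0.3,-0.2,0,0.2,1,0.3,-0.2,0,0.2,1,0.3,-0.2,0,0.2,1,0.2,-0.1,0,0.1,1,0,0,0,0]';  python3 go.py 573 -77 39 -6.7; python3 - <<'E'
from h import *
s=snap('side','s5.png'); grid(s,'s5c.png',(220,150,340,270),5)
E
```

```text
t: 21.65
tool_pos: [534.8, -106.4, 38.7]
tcp_rot: [-179.6, 2.9, -3.5]
force: [0.1, 0.4, -0.7]
gripper_width: 9.5
t 21.65 pos [ 534.8 -106.4   38.7] rpy [-179.6    2.9   -3.5] w 9.5 F [ 0.1  0.4 -0.7]
units tool x,y,z: 1.82 -1.58 -0.01 turn 0.47
```

View pics/s5c.png

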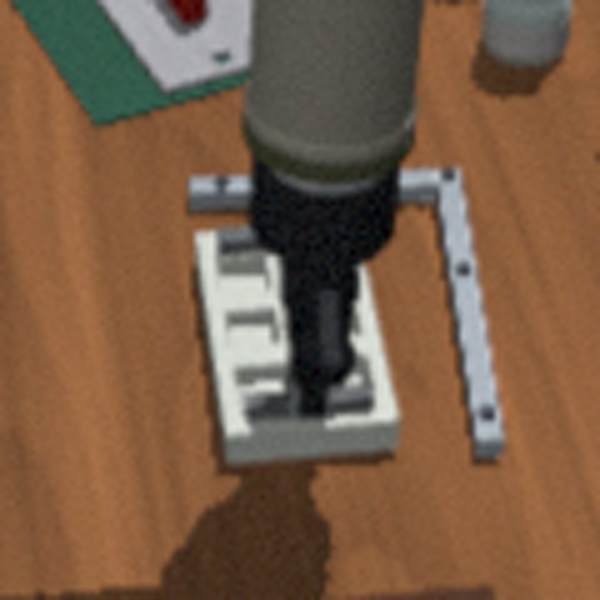

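```bash
python3 -m creep '[1,0.3,-0.3,0,0.1,1,0.4,-0.4,0,0.1,1,0.4,-0.4,0,0.15,1,0.4,-0.4,0,0.1,1,0.3,-0.2,0,0,1,0.2,-0.1,0,0,1,0,0,0,0]';  python3 go.py 573 -77 39 -6.7; python3 - <<'E'
from h import *
s=snap('side','s6.png'); grid(s,'s6c.png',(220,150,340,270),5)
E
```

```text
t: 22.58
tool_pos: [574.0, -78.8, 38.7]
tcp_rot: [179.7, 3.5, -6.6]
force: [0.4, 2.2, 0.4]
gripper_width: 9.8
t 22.57 pos [574.  -78.8  38.7] rpy [179.7   3.5  -6.6] w 9.8 F [0.4 2.2 0.4]
units tool x,y,z: -0.06 -0.08 -0.01 turn 0.01
```

View pics/s6c.png

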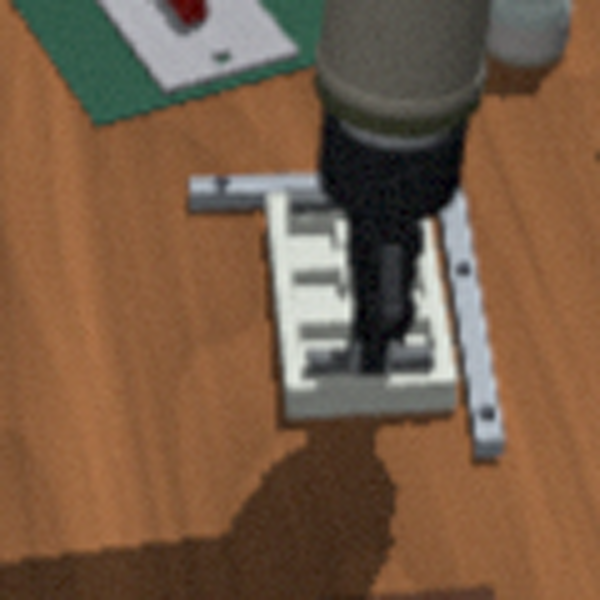

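```bash
python3 -m creep '[1,0.15,-0.15,0,0,1,0.15,-0.15,0,0,1,0.15,-0.15,0,0]'; python3 -m creep '[1,0.15,-0.15,0,0,1,0.15,-0.15,0,0]';python3 -m creep '[1,0.15,-0.15,0,0,1,0.15,-0.15,0,0]'
```

```text
t: 23.0
tool_pos: [581.6, -73.7, 38.7]
tcp_rot: [179.5, 3.7, -6.7]
force: [-13.1, -5.7, 9.4]
gripper_width: 9.4
t: 23.25
tool_pos: [582.1, -72.7, 38.5]
tcp_rot: [179.0, 4.5, -6.8]
force: [-22.0, -11.8, 16.4]
gripper_width: 9.9
t: 23.5
tool_pos: [582.2, -72.6, 38.4]
tcp_rot: [178.5, 5.3, -7.0]
force: [-20.7, -10.3, 16.5]
gripper_width: 9.8
```

```bash
python3 -m creep '[1,0.15,-0.15,0,0,1,0.15,-0.15,0,0]';python3 -m creep '[1,0.15,-0.15,0,0,1,0.15,-0.15,0,0]'; python3 - <<'E'
from h import *
s=snap('side','s7.png'); grid(s,'s7c.png',(220,150,340,270),5)
E
```

```text
t: 23.75
tool_pos: [582.6, -72.4, 38.3]
tcp_rot: [178.0, 6.1, -7.1]
force: [-19.2, -10.9, 12.6]
gripper_width: 9.9
t: 24.0
tool_pos: [583.3, -72.4, 38.1]
tcp_rot: [177.5, 6.8, -7.3]
force: [-18.6, -10.9, 17.7]
gripper_width: 9.6
```

View pics/s7c.png

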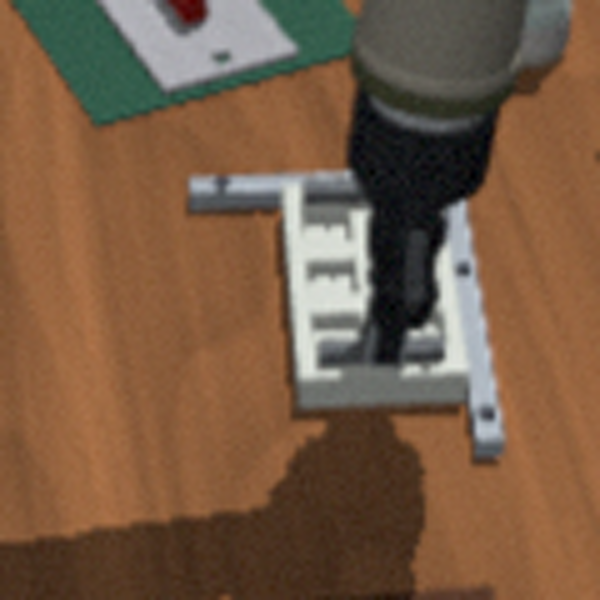

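```bash
python3 -m creep '[1,0,0,0,0,1,0,0,0,0]'; python3 -m creep '[0.3,0,0,0,0,0.3,0,0,0,0,0.3,0,0,-0.2,0,0.3,0,0,-0.5,0]'; python3 go.py 582 -72 80 -6.7
```

```text
t: 24.3
tool_pos: [583.3, -72.6, 38.4]
tcp_rot: [177.6, 6.8, -7.4]
force: [-2.2, 0.3, 3.0]
gripper_width: 9.6
t: 24.8
tool_pos: [584.7, -71.8, 51.5]
tcp_rot: [177.6, 6.8, -7.4]
force: [0.8, -0.2, -0.8]
gripper_width: 29.7
t 24.8 pos [584.7 -71.8  51.5] rpy [177.6   6.8  -7.4] w 29.7 F [ 0.8 -0.2 -0.8]
units tool x,y,z: -0.13 0.03 -1.42 turn -0.10
```

```bash
python3 -m creep '[0.3,0,0,-0.9,0,0.3,-0.9,0,-0.9,0,0.3,-1,0,-0.9,0,0.3,-1,0,-0.9,0,0.3,-1,0,0,0,0.3,-1,0,0,0,0.3,-1,0,0,0,0.3,-1,0,0,0,0.3,-1,0,0,0,0.3,-1,0,0,0]'; python3 - <<'E'
from h import *
s=snap('side','s8.png'); grid(s,'s8c.png',(220,150,340,270),5)
s=snap('top','t8.png'); grid(s,'t8c.png',(200,150,310,240),7)
E
```

```text
t: 26.05
tool_pos: [421.3, -47.3, 162.8]
tcp_rot: [177.5, 5.6, -7.3]
force: [-0.9, 0.3, 0.2]
gripper_width: 30.0
```

View pics/s8c.png

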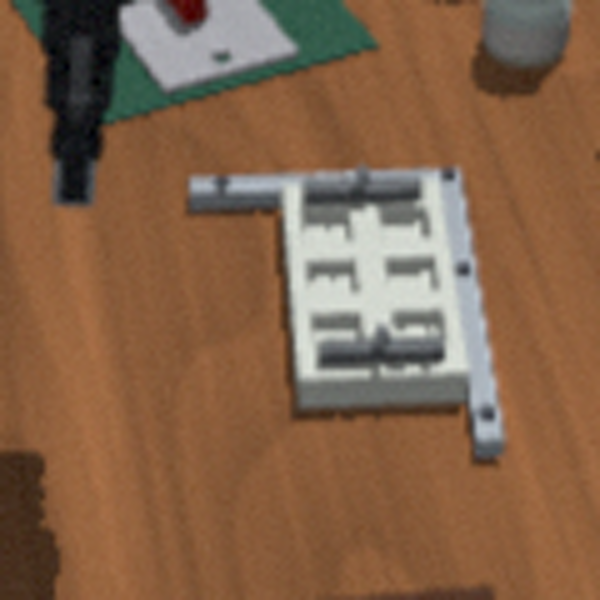

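View pics/t8c.png

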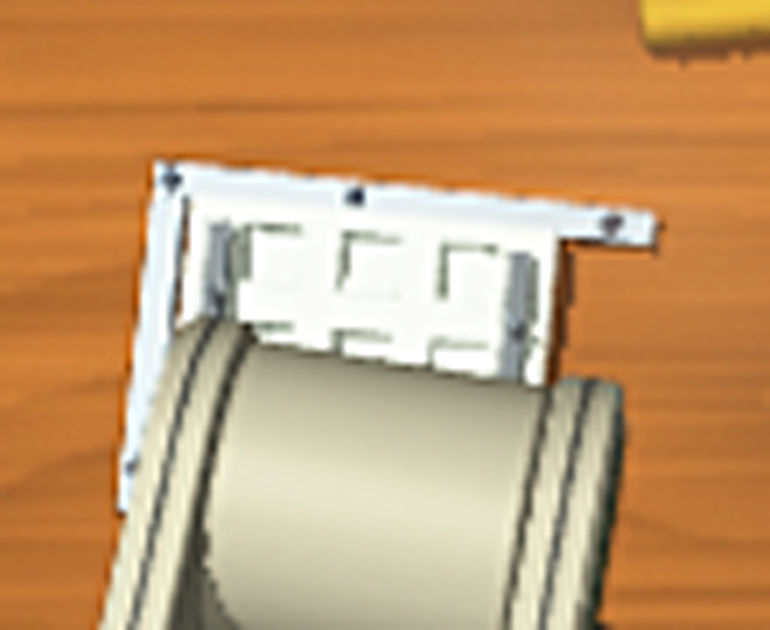

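The block is near home, with a dark sliver possible at the side bar (top crop about (187,210)). I'll square it with light pushes from closed fingers, starting with the -x face.

```bash
python3 go.py 505 5 60 -6.7; python3 -m creep '[1,0.5,-0.3,0.5,0,1,0.8,-0.4,0.9,0,1,0.9,-0.5,0.9,0,1,0.8,-0.4,0.9,0,1,0.5,-0.2,0.8,0,1,0.1,0,0.6,0,1,0,0,0,0]'; python3 go.py 505 5 22 -6.7
```

```text
t 26.15 pos [421.  -47.2 162.7] rpy [177.5   5.6  -7.3] w 30.3 F [ 0.1 -0.3 -0.5]
units tool x,y,z: 3.83 -3.13 5.14 turn -0.09
t: 27.02
tool_pos: [496.9, -21.8, 58.0]
tcp_rot: [177.5, 5.3, -7.4]
force: [-0.6, 0.2, -0.7]
gripper_width: -0.2
t 27.02 pos [496.9 -21.8  58. ] rpy [177.5   5.3  -7.4] w -0.2 F [-0.6  0.2 -0.7]
units tool x,y,z: 0.23 -1.38 1.80 turn -0.10
```

```bash
python3 -m creep '[1,0.1,-0.5,0.3,0,1,0.1,-0.6,0.5,0,1,0.1,-0.3,0.6,0,1,0,0,0.3,0,1,0,0,0,0]'; python3 go.py 525 5 22 -6.7
```

```text
t: 27.65
tool_pos: [504.0, 6.3, 21.1]
tcp_rot: [177.5, 5.2, -7.3]
force: [0.0, 0.6, 0.9]
gripper_width: -0.4
t 27.65 pos [504.    6.3  21.1] rpy [177.5   5.2  -7.3] w -0.4 F [0.  0.6 0.9]
units tool x,y,z: 1.05 -0.07 -0.04 turn -0.09
```

```bash
python3 -m creep '[1,0.4,0,0,0,1,0.4,0,0,0]';python3 -m creep '[1,0.2,0,0,0]';python3 -m creep '[1,0.2,0,0,0]';python3 -m creep '[1,0.2,0,0,0]'
```

```text
t: 27.9
tool_pos: [520.8, 3.8, 20.1]
tcp_rot: [177.5, 5.1, -7.4]
force: [-0.5, -0.1, -0.3]
gripper_width: -0.0
t: 28.02
tool_pos: [525.9, 3.0, 20.2]
tcp_rot: [177.5, 5.1, -7.4]
force: [0.1, -0.2, 0.8]
gripper_width: -0.4
t: 28.15
tool_pos: [530.4, 2.3, 20.0]
tcp_rot: [177.5, 5.0, -7.4]
force: [-0.1, -0.0, 0.9]
gripper_width: 0.0
t: 28.28
tool_pos: [532.2, 2.0, 19.5]
tcp_rot: [177.5, 5.4, -7.4]
force: [-24.0, 3.9, 22.9]
gripper_width: -0.1
```

```bash
python3 -m creep '[1,0.15,0,0,0]';python3 -m creep '[1,0.1,0,0,0]';python3 -m creep '[1,-0.3,0,0,0,1,-0.5,0,-0.3,0,1,-0.5,0.3,-1,0,1,0,0.6,-1,0]'; python3 go.py 578 -125 70 -6.7
```

```text
t: 28.4
tool_pos: [532.1, 2.1, 18.9]
tcp_rot: [177.5, 5.8, -7.4]
force: [-18.2, 3.5, 16.2]
gripper_width: -0.2
t: 28.52
tool_pos: [531.8, 2.1, 18.5]
tcp_rot: [177.5, 6.1, -7.4]
force: [-8.6, 1.8, 8.8]
gripper_width: -0.2
t: 29.02
tool_pos: [506.0, -10.3, 67.8]
tcp_rot: [177.5, 6.3, -7.4]
force: [1.1, -0.3, -0.5]
gripper_width: 0.3
t 29.02 pos [506.  -10.3  67.8] rpy [177.5   6.3  -7.4] w 0.3 F [ 1.1 -0.3 -0.5]
units tool x,y,z: 4.30 5.23 -0.11 turn -0.09
```

```bash
python3 -m creep '[1,0.2,0.5,-0.3,0,1,0.6,0.9,0,0,1,0.8,0.9,0,0,1,0.8,0.9,0,0,1,0.8,0.8,0,0,1,0.6,0.5,0,0,1,0.3,0.2,0,0,1,0,0,0,0]'; python3 go.py 578 -125 22 -6.7
```

```text
t: 30.02
tool_pos: [579.2, -123.6, 65.6]
tcp_rot: [177.5, 6.3, -7.5]
force: [-0.1, 0.0, -1.7]
gripper_width: -0.1
t 30.02 pos [ 579.2 -123.6   65.6] rpy [177.5   6.3  -7.5] w -0.1 F [-0.1  0.  -1.7]
units tool x,y,z: -0.05 0.08 2.18 turn -0.12
```

```bash
python3 -m creep '[1,0.1,0.1,0.5,-0.1,1,0.1,0,0.8,0,1,0,0,0.6,0,1,0,0,0.2,0,1,0,0,0,0]'; python3 go.py 578 -110 22 -6.7
```

```text
t: 30.65
tool_pos: [575.9, -125.9, 18.7]
tcp_rot: [177.6, 6.5, -6.7]
force: [-0.6, -0.0, 1.2]
gripper_width: 0.0
t 30.65 pos [ 575.9 -125.9   18.7] rpy [177.6   6.5  -6.7] w 0.0 F [-0.6 -0.   1.2]
units tool x,y,z: 0.01 -0.80 -0.16 turn 0.00
```

```bash
python3 -m creep '[1,0,-0.4,-0.1,0,1,0,-0.3,0,0]';python3 -m creep '[1,0,-0.2,0,0]';python3 -m creep '[1,0,-0.2,0,0]';python3 -m creep '[1,0,-0.2,0,0]'
```

```text
t: 30.9
tool_pos: [578.5, -111.4, 21.1]
tcp_rot: [177.6, 6.5, -6.7]
force: [-0.8, 0.6, 0.4]
gripper_width: 0.0
t: 31.02
tool_pos: [579.4, -106.8, 21.5]
tcp_rot: [177.6, 6.4, -6.7]
force: [-0.6, -0.2, -0.3]
gripper_width: 0.2
t: 31.15
tool_pos: [580.1, -102.4, 21.6]
tcp_rot: [177.6, 6.4, -6.7]
force: [0.5, 0.9, -0.5]
gripper_width: 0.1
t: 31.28
tool_pos: [580.6, -99.0, 21.6]
tcp_rot: [177.5, 6.4, -6.7]
force: [-0.8, -6.0, -0.3]
gripper_width: 0.1
```

```bash
python3 -m creep '[1,0,-0.2,0,0]';python3 -m creep '[1,0,-0.2,0,0]';python3 -m creep '[1,0,-0.2,0,0]'
```

```text
t: 31.4
tool_pos: [581.0, -95.9, 21.6]
tcp_rot: [177.4, 6.4, -6.7]
force: [-2.3, -12.3, 1.6]
gripper_width: -0.1
t: 31.52
tool_pos: [581.0, -95.5, 21.7]
tcp_rot: [177.1, 6.4, -6.7]
force: [-4.2, -26.0, -0.5]
gripper_width: -0.0
t: 31.65
tool_pos: [581.0, -95.6, 21.8]
tcp_rot: [176.7, 6.4, -6.8]
force: [-3.9, -19.0, 0.3]
gripper_width: -0.3
```

```bash
python3 -m creep '[1,0,0.3,0,0,1,0,0.5,-0.4,0,1,0,0.2,-1,0,1,0,0,-1,0,1,0,0,-1,0,1,0.5,-0.1,-0.3,0,1,0.9,-0.3,0,0,1,1,-0.3,0,0,1,1,-0.3,0,0,1,1,-0.2,0,0,1,0.8,0,0,0,1,0.3,0,0,0]'; python3 go.py 705 -60 70 -6.7;  python3 - <<'E'
from h import *
s=snap('top','t9.png'); grid(s,'t9c.png',(200,150,310,240),7)
E
```

```text
t: 33.15
tool_pos: [709.5, -98.5, 105.7]
tcp_rot: [176.8, 5.3, -6.7]
force: [0.3, 0.4, 0.7]
gripper_width: 0.2
t 33.15 pos [709.5 -98.5 105.7] rpy [176.8   5.3  -6.7] w 0.2 F [0.3 0.4 0.7]
units tool x,y,z: -0.45 -1.89 1.79 turn 0.01
```

View pics/t9c.png

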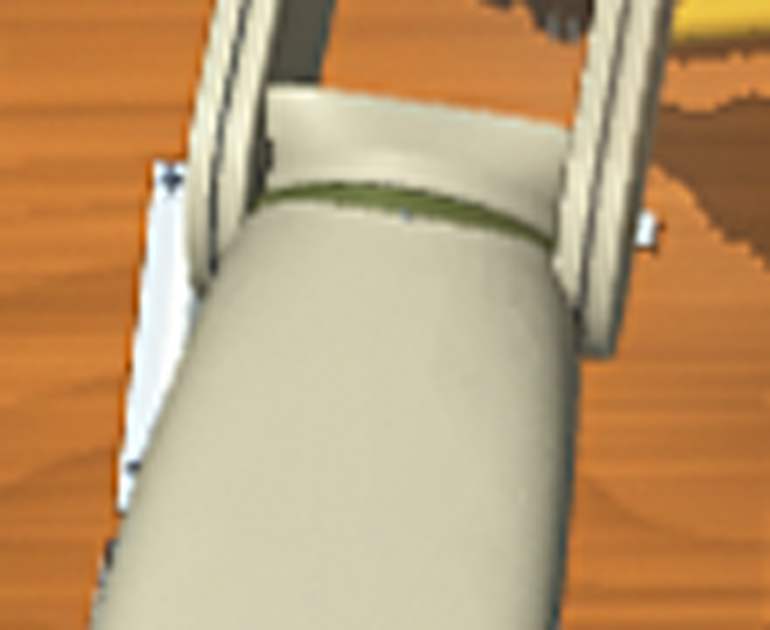

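```bash
python3 -m creep '[1,-0.2,-0.5,0.2,0,1,-0.2,-0.7,0.5,0,1,-0.1,-0.5,0.8,0,1,0,-0.1,1,0,1,0,0,0.9,0,1,0,0,0.4,0,1,0,0,0,0]'; python3 go.py 690 -60 20 -6.7
```

```text
t: 34.08
tool_pos: [692.0, -61.7, 22.0]
tcp_rot: [176.8, 5.6, -6.6]
force: [0.4, 0.2, -0.0]
gripper_width: -0.1
t 34.08 pos [692.  -61.7  22. ] rpy [176.8   5.6  -6.6] w -0.1 F [ 0.4  0.2 -0. ]
units tool x,y,z: -0.11 -0.07 0.10 turn 0.01
```

```bash
python3 -m creep '[1,-0.5,0,0.1,0,1,-0.5,0,0,0,1,-0.3,0,0,0]'; python3 -m creep '[1,-0.3,0,0,0,1,-0.2,0,0,0]';python3 -m creep '[1,-0.2,0,0,0,1,-0.2,0,0,0]'
```

```text
t: 34.45
tool_pos: [666.9, -59.9, 24.2]
tcp_rot: [176.8, 5.4, -6.7]
force: [-0.1, 0.1, 0.7]
gripper_width: 0.5
t: 34.7
tool_pos: [656.9, -58.8, 26.3]
tcp_rot: [176.8, 5.3, -6.7]
force: [-0.2, -1.2, 1.2]
gripper_width: -0.4
t: 34.95
tool_pos: [649.8, -58.0, 28.1]
tcp_rot: [176.8, 5.1, -6.7]
force: [0.1, 0.3, 0.2]
gripper_width: 0.2
```

```bash
python3 -m creep '[1,0.5,0,-0.1,0,1,0.6,0,0,0,1,0.3,0,0.5,0,1,0,0,0.4,0,1,0,0,0,0]'; python3 go.py 660 -60 19 -6.7
```

```text
t: 35.58
tool_pos: [679.2, -61.9, 15.0]
tcp_rot: [176.8, 5.1, -6.7]
force: [0.6, -0.0, 0.3]
gripper_width: -0.4
t 35.58 pos [679.2 -61.9  15. ] rpy [176.8   5.1  -6.7] w -0.4 F [ 0.6 -0.   0.3]
units tool x,y,z: -0.97 0.02 -0.20 turn 0.00
```

```bash
python3 -m creep '[1,-0.4,0,-0.05,0,1,-0.4,0,0.05,0]'; python3 -m creep '[1,-0.2,0,0.03,0,1,-0.2,0,0.03,0]';python3 -m creep '[1,-0.2,0,0.03,0]'; python3 go.py 660 -60 19 -6.7
```

```text
t: 35.83
tool_pos: [662.3, -60.0, 15.0]
tcp_rot: [176.8, 5.1, -6.7]
force: [1.1, -1.1, -1.0]
gripper_width: 0.1
t: 36.08
tool_pos: [657.0, -59.4, 15.0]
tcp_rot: [176.8, 4.6, -6.7]
force: [25.3, -2.3, -14.8]
gripper_width: -0.1
t: 36.2
tool_pos: [657.0, -59.4, 15.2]
tcp_rot: [176.8, 4.0, -6.7]
force: [22.6, -2.5, -14.9]
gripper_width: 0.0
t 36.2 pos [657.  -59.4  15.2] rpy [176.8   4.   -6.7] w 0.0 F [ 22.6  -2.5 -14.9]
units tool x,y,z: 0.15 0.01 -0.19 turn 0.01
```

```bash
python3 -m creep '[1,-0.2,0,0.03,0,1,-0.2,0,0.03,0,1,-0.2,0,0.02,0]'; python3 -m creep '[1,-0.2,0,0.02,0,1,-0.2,0,0.02,0,1,-0.2,0,0.01,0]'
```

```text
t: 36.58
tool_pos: [656.8, -59.4, 15.5]
tcp_rot: [176.9, 2.3, -6.6]
force: [21.2, -1.7, -14.6]
gripper_width: 0.0
t: 36.95
tool_pos: [656.6, -59.4, 15.8]
tcp_rot: [176.9, 0.6, -6.6]
force: [22.7, -2.1, -16.1]
gripper_width: -0.2
```

```bash
python3 -m creep '[1,-0.2,0,0.02,0,1,0.3,0,0,0,1,0.4,0,-0.8,0,1,0,-0.3,-1,0,1,0,-0.7,-0.9,0,1,0,-1,-0.3,0,1,0,-1,0,0,1,0,-1,0,0,1,0,-1,0,0,1,0,-1,0,0,1,0,-1,0,0,1,-0.1,-0.7,0,0,1,-0.1,-0.3,0,0]'; python3 go.py 615 127 50 -6.7
```

```text
t: 38.58
tool_pos: [683.9, 115.0, 68.6]
tcp_rot: [177.0, 0.4, -6.5]
force: [-0.6, -0.1, -0.0]
gripper_width: 0.1
t 38.58 pos [683.9 115.   68.6] rpy [177.    0.4  -6.5] w 0.1 F [-0.6 -0.1 -0. ]
units tool x,y,z: -3.49 -0.21 0.93 turn 0.03
```

```bash
python3 -m creep '[1,-0.4,-0.2,0,0,1,-0.8,-0.3,0,0,1,-0.8,-0.1,0.1,0,1,-0.8,0,0.4,0,1,-0.3,0,0.7,0,1,0,0,0.8,0,1,0,0,0.3,0,1,0,0,0,0]'; python3 go.py 615 127 16 -6.7
```

```text
t: 39.58
tool_pos: [620.4, 129.4, 19.9]
tcp_rot: [176.9, 0.3, -6.7]
force: [0.1, 0.2, -0.0]
gripper_width: 0.0
t 39.58 pos [620.4 129.4  19.9] rpy [176.9   0.3  -6.7] w 0.0 F [ 0.1  0.2 -0. ]
units tool x,y,z: -0.25 0.15 0.19 turn 0.00
```

```bash
python3 -m creep '[1,0,0.3,0.25,0,1,0,0.3,0,0,1,0,0.2,0,0]'; python3 -m creep '[1,0,0.2,0,0,1,0,0.2,0,0]';python3 -m creep '[1,0,0.2,0,0,1,0,0.2,0,0]'
```

```text
t: 39.95
tool_pos: [619.7, 112.3, 16.2]
tcp_rot: [176.9, 0.3, -6.7]
force: [1.2, 7.0, -1.1]
gripper_width: -0.1
t: 40.2
tool_pos: [619.5, 111.6, 16.7]
tcp_rot: [177.7, 0.1, -6.7]
force: [4.1, 21.3, -7.1]
gripper_width: 0.0
t: 40.45
tool_pos: [619.3, 111.5, 17.3]
tcp_rot: [178.4, 0.0, -6.6]
force: [2.2, 17.8, -4.9]
gripper_width: -0.2
```

```bash
python3 -m creep '[1,0,0.2,0.05,0,1,0,0.2,0.05,0,1,0,0.2,0.05,0]'; python3 -m creep '[1,0,0.15,0.02,0]'; python3 -m creep '[0.5,0,-0.3,0,0,0.5,0,-0.5,-0.5,0,0.5,0,0,-1,0,0.5,-0.5,0.3,-1,0,0.5,-1,0.3,-1,0,0.5,-1,0.4,-0.2,0,0.5,-1,0.4,0,0,0.5,-1,0.4,0,0,0.5,-1,0.4,0,0,0.5,-1,0.4,0,0,0.5,-1,0.3,0,0,0.5,-0.5,0,0,0]';python3 - <<'E'
from h import *
s=snap('top','t10.png'); grid(s,'t10c.png',(200,150,310,240),7)
s=snap('side','s10.png'); grid(s,'s10c.png',(220,150,340,340),3.1)
print(status.state()['tcp_rot'])
E
```

```text
t: 40.83
tool_pos: [619.4, 111.5, 17.4]
tcp_rot: [179.4, -0.2, -6.4]
force: [-1.7, 18.7, 1.3]
gripper_width: -0.1
t: 40.95
tool_pos: [619.3, 111.7, 17.6]
tcp_rot: [179.7, -0.2, -6.3]
force: [1.1, 12.2, -4.1]
gripper_width: -0.0
t: 42.45
tool_pos: [458.5, 84.1, 110.1]
tcp_rot: [179.9, -1.5, -6.5]
force: [-0.4, 0.1, 0.9]
gripper_width: 21.2
[179.87612345  -1.53113723  -6.49197073]
```

View pics/t10c.png

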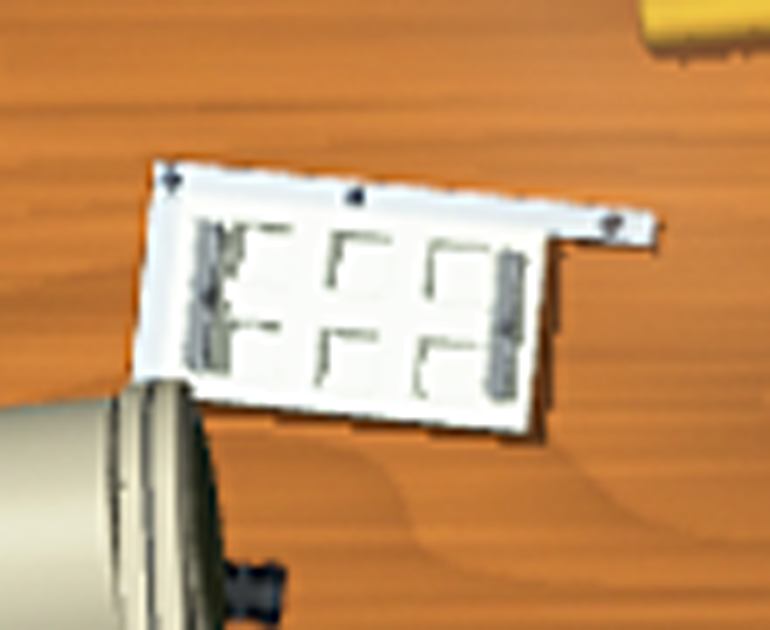

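View pics/s10c.png

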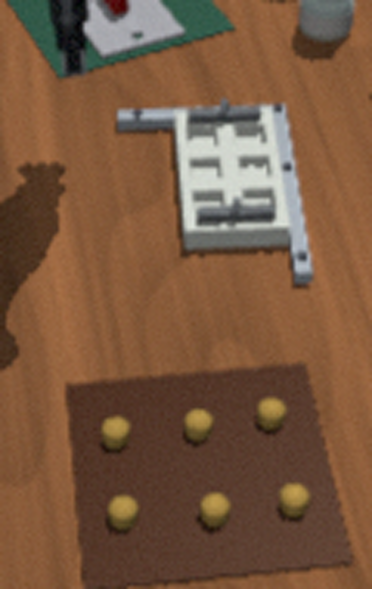

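The block now reads flush on both bars, with no sliver in the top crop. Contact positions put the fence at (647.0,80.6), so block home is (590.4,1.7). I turn the tool to yaw 83.4 and remeasure the studs and block.

```bash
python3 -m creep '[0,0,0,0,-1,0,0,0,0,-1,0,0,0,0,-1,0,0,0,0,-1,0,0,0,0,-1,0,0,0,0,-1,0,0,0,0,-1,0,0,0,0,-1,0,0,0,0,-1,0,0,0,0,-1,0,0,0,0,-1,0,0,0,0,-1,0,0,0,0,-0.6]';python3 - <<'E'
from h import *
s=last('top'); print(*studs(s,box=(315,180,390,260)),sep='\n'); print(blk('top',(590,1,-6.7)));print(blk('side',(590,-1,-6.7)))
t=np.radians(-6.65);c,sn=np.cos(t),np.sin(t)
for x in(23,-23):
  for y in(46,0,-46): print(x,y,round(590.4+x*c-y*sn,1),round(1.7+x*sn+y*c,1))
E
python3 go.py 567.5 -285 70 83.35
```

```text
t: 44.18
tool_pos: [471.4, 85.1, 117.9]
tcp_rot: [177.7, 0.0, 83.0]
force: [-0.3, 0.6, 0.4]
gripper_width: 42.6
(array([338. , 199.9]), np.int32(36), array([ 566.2, -285.2,   19. ]))
(array([364.2, 199.9]), np.int32(40), array([ 565.1, -370.4,   19. ]))
(array([339., 218.]), np.int32(37), array([ 507., -287.,   19.]))
(array([364.8, 218.5]), np.int32(36), array([ 504.3, -370.6,   19. ]))
(array([338.5, 238.4]), np.int32(36), array([ 440.8, -283.7,   19. ]))
(array([362.5, 239.6]), np.int32(38), array([ 435.9, -360.9,   19. ]))
[(array([590.69,   3.11,  -6.61]), np.float64(0.133)), (array([591.76,   4.01,  -7.44]), np.float64(0.12))]
[(array([ 5.9284e+02, -4.5000e-01, -8.5400e+00]), np.float64(0.087)), (array([592.15,  -1.87,  -6.81]), np.float64(0.183))]
23 46 618.6 44.7
23 0 613.2 -1.0
23 -46 607.9 -46.7
-23 46 572.9 50.1
-23 0 567.6 4.4
-23 -46 562.2 -41.3
t 44.17 pos [471.4  85.1 117.9] rpy [177.7   0.   83. ] w 42.6 F [-0.3  0.6  0.4]
units tool x,y,z: -17.79 7.01 2.40 turn -0.05
```

```bash
python3 -m creep '[0,-0.5,0.2,0,0,0,-0.9,0.3,0,0,0,-1,0.4,0,0,0,-1,0.4,0,0,0,-1,0.4,0.1,0,0,-1,0.4,0.1,0,0,-1,0.4,0.1,0,0,-1,0.4,0.1,0,0,-1,0.4,0.1,0,0,-1,0.4,0.1,0,0,-1,0.4,0.1,0,0,-1,0.4,0.2,0,0,-1,0.4,0.2,0,0,-1,0.4,0.2,0,0,-1,0.4,0.2,0,0,-0.9,0.4,0.2,0,0,-0.7,0.3,0.2,0,0,-0.4,0.2,0.2,0,0,0,0,0,0]'; python3 go.py 567.5 -285 45 83.35
```

```text
t: 46.55
tool_pos: [569.7, -283.0, 83.2]
tcp_rot: [177.3, 0.1, 81.7]
force: [0.0, 0.5, 0.3]
gripper_width: 42.8
t 46.55 pos [ 569.7 -283.    83.2] rpy [1.773e+02 1.000e-01 8.170e+01] w 42.8 F [0.  0.5 0.3]
units tool x,y,z: -0.12 -0.09 1.91 turn -0.25
```

```bash
python3 -m creep '[0,-0.1,-0.1,0.4,-0.1,0,0,-0.1,0.9,-0.1,0,0,0,0.7,-0.05,0,0,0,0.2,0,0,0,0,0,0]'; python3 go.py 567.5 -285 22 83.35; python3 - <<'E'
from h import *
s=snap('side','s11.png'); grid(s,'s11c.png',(240,210,360,350),4)
E
```

```text
t: 47.18
tool_pos: [566.5, -282.4, 34.7]
tcp_rot: [177.4, 0.1, 83.6]
force: [0.4, -0.1, -0.4]
gripper_width: 42.6
t 47.17 pos [ 566.5 -282.4   34.7] rpy [1.774e+02 1.000e-01 8.360e+01] w 42.6 F [ 0.4 -0.1 -0.4]
units tool x,y,z: -0.12 0.07 0.63 turn 0.04
```

View pics/s11c.png

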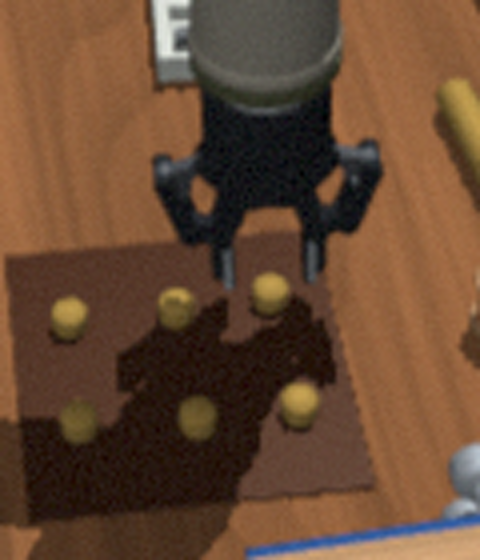

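The stud sits centred between the jaws. I lower and grip.

```bash
python3 -m creep '[0,-0.1,0.05,0.4,0,0,-0.05,0,0.25,0,0,0,0,0,0,1,0,0,0,0,1,0,0,0,0,1,0,0,0,0]'; python3 go.py 607.9 -46.7 70 83.35
```

```text
t: 47.98
tool_pos: [569.1, -286.8, 23.0]
tcp_rot: [177.2, 0.2, 83.6]
force: [0.4, 0.2, -0.2]
gripper_width: 18.2
t 47.98 pos [ 569.1 -286.8   23. ] rpy [177.2   0.2  83.6] w 18.2 F [ 0.4  0.2 -0.2]
units tool x,y,z: 12.14 0.59 -2.35 turn 0.04
```

```bash
python3 -m creep '[1,0,0,-0.3,0,1,0,0,-0.8,0,1,0,0,-0.9,0,1,0.2,0,-0.7,0]'; python3 - <<'E'
from h import *
s=snap('side','s12.png'); grid(s,'s12c.png',(240,190,360,330),4)
E
python3 go.py 607.9 -46.7 70 83.35
```

```text
t: 48.48
tool_pos: [566.6, -282.1, 80.2]
tcp_rot: [177.3, 0.2, 83.6]
force: [0.3, 0.1, 0.2]
gripper_width: 18.4
t 48.52 pos [ 567.8 -282.1   82.5] rpy [177.1   0.2  83.6] w 18.2 F [ 2.  -1.1  1.6]
units tool x,y,z: 11.92 0.68 0.62 turn 0.04
```

View pics/s12c.png

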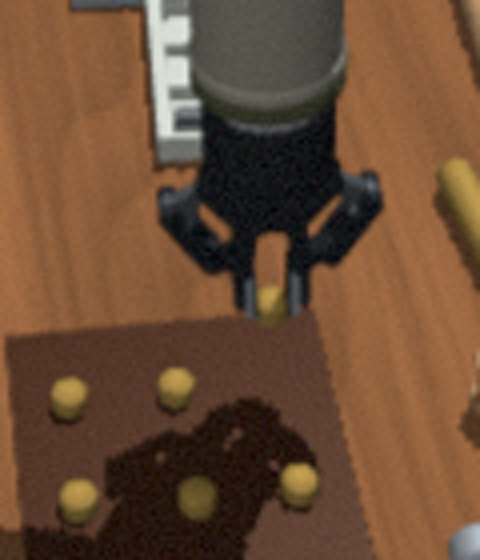

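```bash
python3 -m creep '[1,0.5,0,0,0,1,0.9,0,0,0,1,1,0.1,0,0,1,1,0.1,0,0,1,1,0.1,0,0,1,1,0.1,0,0,1,1,0.1,0,0,1,1,0.1,0,0,1,1,0.1,0,0,1,1,0,0.1,0,1,1,0,0.1,0,1,0.8,0,0.2,0,1,0.4,0,0.2,0,1,0.1,0,0.1,0,1,0,0,0,0]'; python3 go.py 607.9 -46.7 45 83.35
```

```text
t: 50.4
tool_pos: [610.1, -32.5, 65.8]
tcp_rot: [177.2, 0.2, 83.7]
force: [-0.2, -0.0, -0.4]
gripper_width: 18.5
t 50.4 pos [610.1 -32.5  65.8] rpy [177.2   0.2  83.7] w 18.5 F [-0.2 -0.  -0.4]
units tool x,y,z: -0.72 -0.03 1.04 turn 0.06
```

```bash
python3 -m creep '[1,-0.4,-0.05,0.4,0.05,1,-0.35,-0.05,0.4,0,1,0,-0.05,0.15,0,1,0,0,0,0]'; python3 go.py 607.9 -48.2 38 83.35; python3 - <<'E'
from h import *
s=snap('side','s13.png'); grid(s,'s13c.png',(250,160,330,250),7)
E
```

```text
t: 50.9
tool_pos: [605.6, -50.4, 45.0]
tcp_rot: [177.3, 0.2, 83.2]
force: [-0.1, 0.3, -0.6]
gripper_width: 17.8
t 50.9 pos [605.6 -50.4  45. ] rpy [177.3   0.2  83.2] w 17.8 F [-0.1  0.3 -0.6]
units tool x,y,z: 0.12 0.10 0.35 turn -0.02
```

View pics/s13c.png

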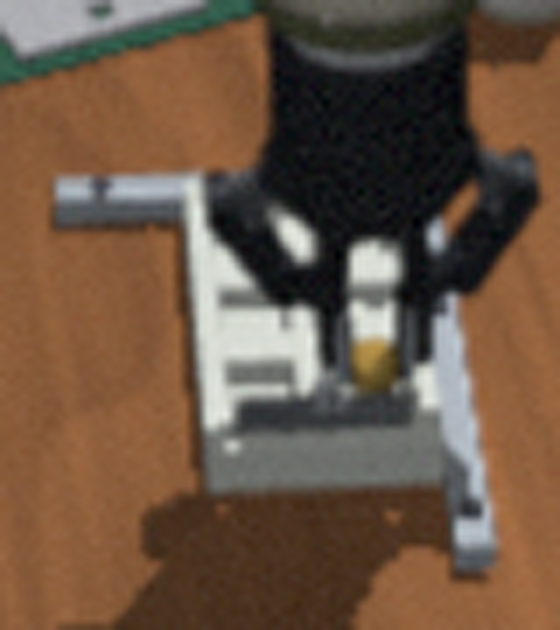

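```bash
python3 -m creep '[1,0.1,0.1,0,0,1,0.02,0,0.2,0,1,0,0,0.12,0,1,0,0,0,0]'; python3 go.py 607.9 -48.2 37 83.35
```

```text
t: 51.45
tool_pos: [609.1, -47.6, 39.2]
tcp_rot: [177.2, 0.2, 83.3]
force: [0.3, 0.3, 0.2]
gripper_width: 18.3
t 51.45 pos [609.1 -47.6  39.2] rpy [177.2   0.2  83.3] w 18.3 F [0.3 0.3 0.2]
units tool x,y,z: -0.04 -0.06 0.11 turn -0.01
```

```bash
python3 -m creep '[1,0,-0.05,0.12,0,1,0,0,0,0,0.3,0,0,0,0,0.3,0,0,0,0,0.3,0,0,0,0]'; python3 -m creep '[0.3,0,0,-0.4,0,0.3,0,0,-0.9,0,0.1,0,0,-0.9,0]'; python3 - <<'E'
from h import *
s=snap('side','s14.png'); grid(s,'s14c.png',(250,160,330,250),7)
E
python3 go.py 508.3 -287 70 83.35
```

```text
t: 52.08
tool_pos: [608.4, -47.6, 36.9]
tcp_rot: [177.2, 0.2, 83.3]
force: [0.1, 0.6, -0.9]
gripper_width: 29.8
t: 52.45
tool_pos: [605.2, -47.0, 82.2]
tcp_rot: [177.3, 0.2, 83.3]
force: [0.7, 0.1, 0.3]
gripper_width: 38.4
t 52.5 pos [606.9 -47.2  85.4] rpy [177.1   0.2  83.3] w 38.6 F [ 1.4 -0.1  1.9]
units tool x,y,z: -12.49 -3.49 0.77 turn -0.01
```

View pics/s14c.png

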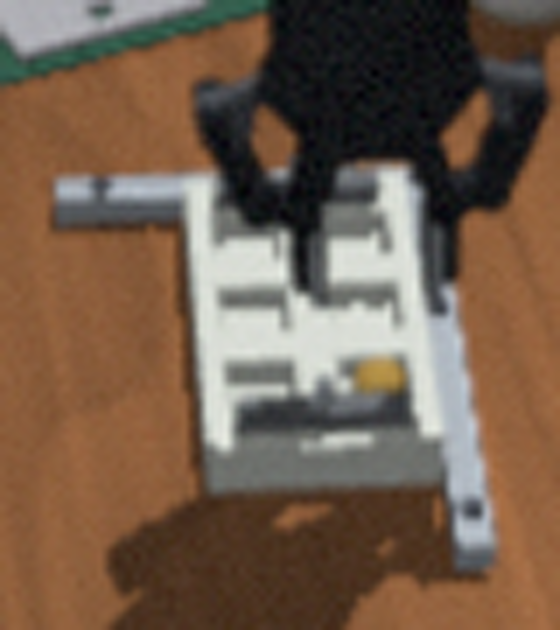

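Stud 1 is in its well, crop (380,375). Next is the stud at (508,-287).

```bash
python3 -m creep '[0,-0.5,-0.1,0,0,0,-0.9,-0.2,0,0,0,-1,-0.3,0,0,0,-1,-0.3,0,0,0,-1,-0.3,0,0,0,-1,-0.3,0,0,0,-1,-0.3,0,0,0,-1,-0.3,0,0,0,-1,-0.3,0,0,0,-1,-0.3,0.1,0,0,-1,-0.3,0.2,0,0,-0.8,-0.3,0.3,0,0,-0.4,-0.1,0.3,0,0,0,0,0.3,0,0,0,0,0,0]'; python3 go.py 508.3 -287 45 83.35
```

```text
t: 54.38
tool_pos: [498.1, -287.4, 51.0]
tcp_rot: [177.7, 0.1, 82.9]
force: [-1.2, 0.2, -0.3]
gripper_width: 42.6
t 54.38 pos [ 498.1 -287.4   51. ] rpy [1.777e+02 1.000e-01 8.290e+01] w 42.6 F [-1.2  0.2 -0.3]
units tool x,y,z: 0.09 0.50 0.30 turn -0.07
```

```bash
python3 -m creep '[0,0.05,0.3,0.2,0,0,0.05,0.15,0.3,-0.05,0,0,0,0.3,0,0,0,0,0,0]'; python3 go.py 508.3 -287 22 83.35
```

```text
t: 54.88
tool_pos: [509.9, -285.1, 34.5]
tcp_rot: [177.6, 0.1, 83.4]
force: [-0.4, 0.4, -0.7]
gripper_width: 42.7
t 54.88 pos [ 509.9 -285.1   34.5] rpy [1.776e+02 1.000e-01 8.340e+01] w 42.7 F [-0.4  0.4 -0.7]
units tool x,y,z: -0.11 -0.07 0.63 turn 0.00
```

```bash
python3 -m creep '[0,-0.05,-0.05,0.4,0,0,-0.05,-0.03,0.25,0,0,0,0,0,0,1,0,0,0,0,1,0,0,0,0,1,0,0,0,0,1,0,0,-0.3,0,1,0,0,-0.8,0,1,0,0,-0.9,0,1,0.2,0,-0.7,0]'; python3 go.py 562.2 -42.8 70 83.35
```

```text
t: 56.12
tool_pos: [506.4, -282.9, 78.4]
tcp_rot: [177.6, 0.1, 83.3]
force: [-0.2, -0.2, 0.6]
gripper_width: 18.7
t 56.12 pos [ 506.4 -282.9   78.4] rpy [1.776e+02 1.000e-01 8.330e+01] w 18.7 F [-0.2 -0.2  0.6]
units tool x,y,z: 12.25 1.38 0.42 turn -0.00
```

```bash
python3 -m creep '[1,0.5,0,0,0,1,0.9,0.1,0,0,1,1,0.1,0,0,1,1,0.1,0,0,1,1,0.2,0,0,1,1,0.2,0,0,1,1,0.2,0,0,1,1,0.2,0,0,1,1,0.2,0,0,1,1,0.1,0.1,0,1,1,0,0.1,0,1,0.7,0,0.2,0,1,0.3,0,0.2,0,1,0,0,0.1,0,1,0,0,0,0]'; python3 go.py 562.2 -42.8 45 83.35
```

```text
t: 58.0
tool_pos: [557.8, -34.8, 57.9]
tcp_rot: [178.3, -0.0, 83.9]
force: [-0.4, 0.7, -0.7]
gripper_width: 18.6
t 58.0 pos [557.8 -34.8  57.9] rpy [178.3  -0.   83.9] w 18.6 F [-0.4  0.7 -0.7]
units tool x,y,z: -0.37 0.26 0.64 turn 0.08
```

```bash
python3 -m creep '[1,-0.2,0.15,0.3,0.05,1,-0.15,0.07,0.35,0,1,0,0,0.15,0,1,0,0,0,0]'; python3 go.py 562.2 -42 37 83.35
```

```text
t: 58.5
tool_pos: [562.2, -44.7, 40.8]
tcp_rot: [178.3, -0.0, 83.4]
force: [-0.9, -0.1, 0.1]
gripper_width: 19.0
t 58.5 pos [562.2 -44.7  40.8] rpy [178.3  -0.   83.4] w 19.0 F [-0.9 -0.1  0.1]
units tool x,y,z: 0.13 -0.02 0.19 turn 0.00
```

```bash
python3 -m creep '[1,0.12,0,0.05,0,1,0.02,0,0.1,0,1,0,0,0,0]'; python3 go.py 562.2 -42 37 83.35;  python3 - <<'E'
from h import *
s=snap('side','s15.png'); grid(s,'s15c.png',(250,160,330,250),7)
E
```

```text
t: 58.88
tool_pos: [562.9, -41.6, 37.9]
tcp_rot: [178.3, -0.0, 83.4]
force: [-0.4, -0.2, -0.1]
gripper_width: 18.5
t 58.88 pos [562.9 -41.6  37.9] rpy [178.3  -0.   83.4] w 18.5 F [-0.4 -0.2 -0.1]
units tool x,y,z: -0.02 -0.03 0.05 turn 0.00
```

View pics/s15c.png

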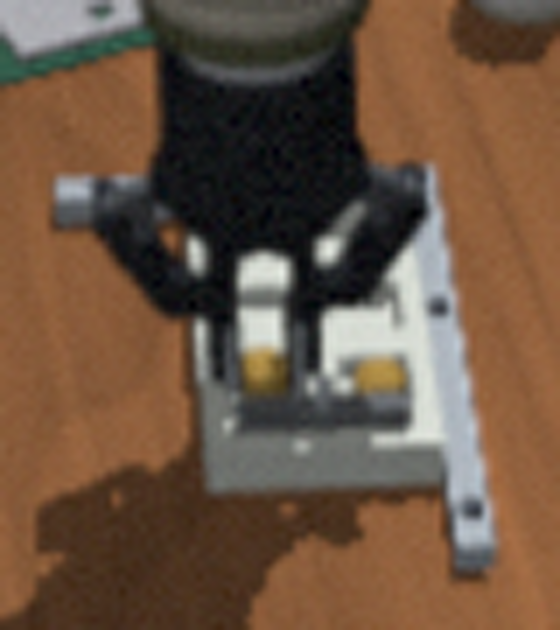

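Stud 2 is over its well. I release it.

```bash
python3 -m creep '[1,0,0,0.04,0,0.3,0,0,0,0,0.3,0,0,0,0,0.3,0,0,0,0,0.3,0,0,-0.4,0,0.3,0,0,-0.9,0,0.1,0,0,-0.9,0]'; python3 go.py 442.1 -283.7 60 83.35;  python3 - <<'E'
from h import *
s=snap('side','s16.png'); grid(s,'s16c.png',(240,160,340,340),3)
s=snap('top','t16.png'); print(*studs(s,box=(315,180,390,260)),sep='\n')
E
```

```text
t: 59.8
tool_pos: [560.9, -41.4, 83.2]
tcp_rot: [178.3, -0.0, 83.4]
force: [-0.4, 0.8, 0.2]
gripper_width: 38.4
t 59.8 pos [560.9 -41.4  83.2] rpy [178.3  -0.   83.4] w 38.4 F [-0.4  0.8  0.2]
units tool x,y,z: -12.72 -4.50 1.16 turn 0.00
(array([364.2, 199.9]), np.int32(40), array([ 565.1, -370.4,   19. ]))
(array([364.6, 218.5]), np.int32(38), array([ 504.3, -369.9,   19. ]))
(array([338.7, 238.5]), np.int32(30), array([ 440.5, -284.2,   19. ]))
(array([362.5, 239.6]), np.int32(38), array([ 435.9, -360.9,   19. ]))
```

View pics/s16c.png

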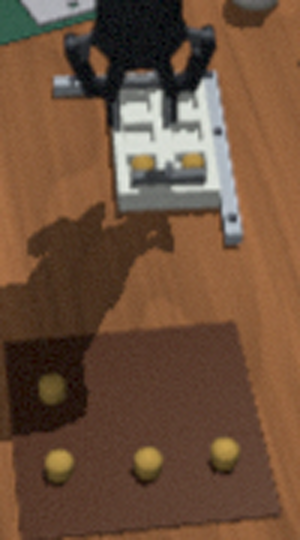

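```bash
python3 -m creep '[0,-0.5,-0.2,0,0,0,-0.9,-0.3,0,0,0,-1,-0.4,0,0,0,-1,-0.4,0,0,0,-1,-0.4,0,0,0,-1,-0.4,0,0,0,-1,-0.4,0,0,0,-1,-0.4,0,0,0,-1,-0.3,0,0,0,-1,-0.3,0.1,0,0,-1,-0.3,0.2,0,0,-0.9,-0.2,0.3,0,0,-0.5,-0.1,0.3,0,0,-0.1,0,0.3,0,0,0,0,0,0]'; python3 go.py 442.1 -283.9 34 83.35
```

```text
t: 61.78
tool_pos: [435.0, -284.6, 48.8]
tcp_rot: [178.9, -0.2, 82.9]
force: [-0.2, -0.0, 0.2]
gripper_width: 42.4
t 61.77 pos [ 435.  -284.6   48.8] rpy [178.9  -0.2  82.9] w 42.4 F [-0.2 -0.   0.2]
units tool x,y,z: 0.08 0.35 0.74 turn -0.06
```

```bash
python3 -m creep '[0,0.05,0.2,0.2,0,0,0.03,0.1,0.3,-0.05,0,0,0,0.1,0,0,0,0,0,0]'; python3 go.py 442.1 -283.9 22 83.35
```

```text
t: 62.28
tool_pos: [442.8, -282.3, 36.2]
tcp_rot: [178.9, -0.2, 83.4]
force: [0.6, 0.5, 0.2]
gripper_width: 42.8
t 62.27 pos [ 442.8 -282.3   36.2] rpy [178.9  -0.2  83.4] w 42.8 F [0.6 0.5 0.2]
units tool x,y,z: -0.08 -0.02 0.71 turn 0.01
```

Next target well is (-23,0) at (567.6,4.4).

```bash
python3 -m creep '[0,-0.04,0,0.4,0,0,-0.04,0,0.32,0,0,0,0,0,0,1,0,0,0,0,1,0,0,0,0,1,0,0,0,0,1,0,0,-0.3,0,1,0,0,-0.8,0,1,0,0,-0.9,0,1,0.2,0,-0.7,0]'; python3 go.py 567.6 4 70 83.35
```

```text
t: 63.52
tool_pos: [442.1, -280.1, 78.7]
tcp_rot: [178.9, -0.2, 83.4]
force: [1.0, 0.7, -0.1]
gripper_width: 18.5
t 63.52 pos [ 442.1 -280.1   78.7] rpy [178.9  -0.2  83.4] w 18.5 F [ 1.   0.7 -0.1]
units tool x,y,z: 14.83 4.60 0.43 turn 0.01
```

```bash
python3 -m creep '[1,0.5,0.2,0,0,1,0.9,0.3,0,0,1,1,0.4,0,0,1,1,0.4,0,0,1,1,0.4,0,0,1,1,0.4,0,0,1,1,0.4,0,0,1,1,0.4,0,0,1,1,0.4,0,0,1,1,0.4,0,0,1,1,0.3,0,0,1,1,0.3,0,0,1,1,0.2,0,0,1,0.8,0.1,0.1,0,1,0.4,0,0.2,0,1,0.1,0,0.2,0,1,0,0,0,0]'; python3 go.py 567.6 4 45 83.35
```

```text
t: 65.65
tool_pos: [567.3, 0.9, 68.3]
tcp_rot: [179.1, -0.3, 83.6]
force: [0.1, -0.9, -0.2]
gripper_width: 18.4
t 65.65 pos [567.3   0.9  68.3] rpy [179.1  -0.3  83.6] w 18.4 F [ 0.1 -0.9 -0.2]
units tool x,y,z: 0.15 -0.00 1.17 turn 0.04
```

```bash
python3 -m creep '[1,0.1,0,0.4,0.03,1,0.05,0,0.6,0,1,0,0,0.3,0,1,0,0,0,0]'; python3 go.py 567.6 4 37 83.35
```

```text
t: 66.15
tool_pos: [567.5, 2.7, 39.9]
tcp_rot: [179.1, -0.2, 83.3]
force: [0.3, -0.2, -0.1]
gripper_width: 18.8
t 66.15 pos [567.5   2.7  39.9] rpy [179.1  -0.2  83.3] w 18.8 F [ 0.3 -0.2 -0.1]
units tool x,y,z: 0.06 -0.00 0.14 turn -0.01
```

```bash
python3 -m creep '[1,0.05,0,0.1,0,1,0,0,0.04,0,1,0,0,0,0]'; python3 go.py 567.6 4 37 83.35; python3 - <<'E'
from h import *
s=snap('side','s17.png'); grid(s,'s17c.png',(250,150,330,250),6)
E
```

```text
t: 66.53
tool_pos: [568.1, 3.7, 37.4]
tcp_rot: [179.1, -0.2, 83.3]
force: [-0.7, -1.2, -0.7]
gripper_width: 18.7
t 66.53 pos [568.1   3.7  37.4] rpy [179.1  -0.2  83.3] w 18.7 F [-0.7 -1.2 -0.7]
units tool x,y,z: 0.01 -0.03 0.02 turn -0.01
```

View pics/s17c.png

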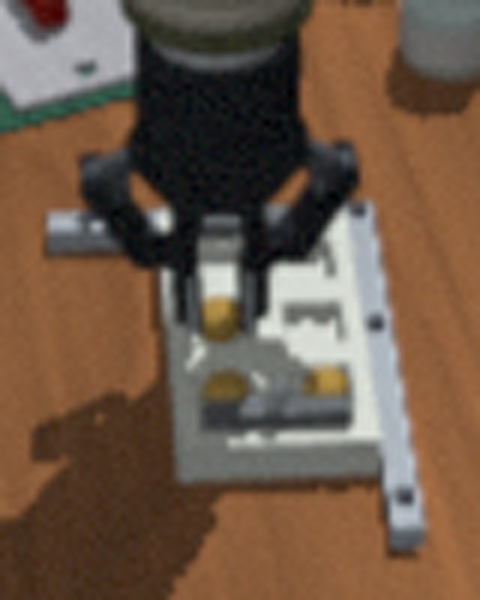

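Stud 3 is in line with its well. I release it and go for the stud at (566.4,-370.4).

```bash
python3 -m creep '[1,0,0,0.02,0,0.3,0,0,0,0,0.3,0,0,0,0,0.3,0,0,0,0,0.3,0,0,-0.4,0,0.3,0,0,-0.9,0,0.1,0,0,-0.9,0]'; python3 go.py 566.4 -370.4 50 83.35
```

```text
t: 67.45
tool_pos: [566.9, 3.6, 83.2]
tcp_rot: [179.2, -0.2, 83.3]
force: [0.2, -0.1, 0.3]
gripper_width: 38.5
t 67.45 pos [566.9   3.6  83.2] rpy [179.2  -0.2  83.3] w 38.5 F [ 0.2 -0.1  0.3]
units tool x,y,z: -18.58 2.16 1.66 turn -0.01
```

```bash
python3 -m creep '[0,-0.5,0,0,0,0,-0.9,0.1,0,0,0,-1,0.1,0,0,0,-1,0.1,0,0,0,-1,0.1,0,0,0,-1,0.1,0,0,0,-1,0.1,0,0,0,-1,0.1,0,0,0,-1,0.1,0,0,0,-1,0.1,0,0,0,-1,0.2,0,0,0,-1,0.2,0,0,0,-1,0.2,0,0,0,-1,0.2,0,0,0,-1,0.2,0,0,0,-1,0.1,0,0,0,-0.9,0,0.2,0,0,-0.6,0,0.3,0,0,-0.2,0,0.4,0,0,0,0,0,0]'; python3 go.py 566.4 -370.4 34 83.35
```

```text
t: 69.95
tool_pos: [564.8, -367.3, 62.4]
tcp_rot: [179.2, -0.3, 83.1]
force: [-0.3, 0.7, -0.4]
gripper_width: 43.1
t 69.95 pos [ 564.8 -367.3   62.4] rpy [179.2  -0.3  83.1] w 43.1 F [-0.3  0.7 -0.4]
units tool x,y,z: -0.15 0.10 1.42 turn -0.03
```

```bash
python3 -m creep '[0,-0.08,0.05,0.4,0,0,-0.04,0,0.6,0,0,0,0,0.3,0,0,0,0,0,0]'; python3 go.py 566.4 -370.4 22 83.35; python3 - <<'E'
from h import *
s=snap('side','s18.png'); grid(s,'s18c.png',(240,230,350,340),5)
E
```

```text
t: 70.45
tool_pos: [566.2, -367.8, 33.9]
tcp_rot: [179.2, -0.3, 83.3]
force: [0.5, -0.3, -0.8]
gripper_width: 42.9
t 70.45 pos [ 566.2 -367.8   33.9] rpy [179.2  -0.3  83.3] w 42.9 F [ 0.5 -0.3 -0.8]
units tool x,y,z: -0.13 0.03 0.60 turn -0.01
```

View pics/s18c.png

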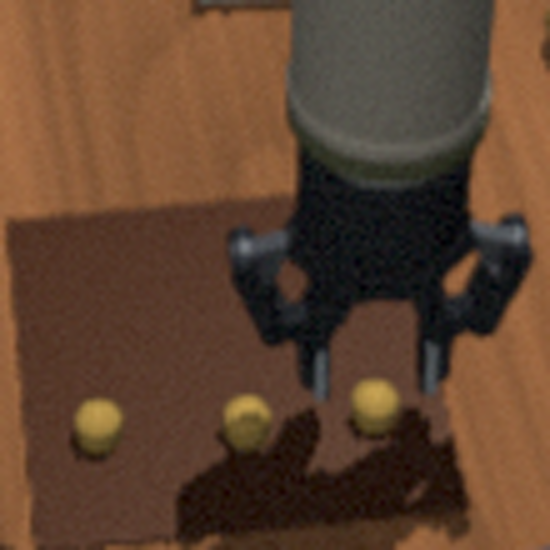

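Aligned. I grip, lift, and head to well (23,0) at (613.2,-1).

```bash
python3 -m creep '[0,-0.07,0,0.4,0,0,-0.05,0,0.22,0,0,0,0,0,0,1,0,0,0,0,1,0,0,0,0,1,0,0,0,0,1,0,0,-0.3,0,1,0,0,-0.8,0,1,0,0,-0.9,0,1,0.2,0,-0.7,0]'; python3 go.py 613.2 -1.5 70 83.35
```

```text
t: 71.75
tool_pos: [566.3, -367.1, 79.8]
tcp_rot: [179.1, -0.3, 83.2]
force: [0.9, -0.1, -0.5]
gripper_width: 18.3
t 71.75 pos [ 566.3 -367.1   79.8] rpy [179.1  -0.3  83.2] w 18.3 F [ 0.9 -0.1 -0.5]
units tool x,y,z: 18.43 0.18 0.49 turn -0.02
```

```bash
python3 -m creep '[1,0.4,0,0,0,1,0.8,0,0,0,1,1,0,0,0,1,1,0,0,0,1,1,0,0,0,1,1,0,0,0,1,1,0,0,0,1,1,0,0,0,1,1,0,0,0,1,1,0,0,0,1,1,0,0,0,1,1,0,0,0,1,1,0,0,0,1,1,0,0,0,1,1,0,0,0,1,1,0,0,0,1,1,0,0,0,1,0.7,0,0,0,1,0.3,0,0.1,0,1,0,0,0.1,0]'; python3 go.py 613.2 -1.5 45 83.35
```

```text
t: 74.25
tool_pos: [609.8, 1.2, 78.0]
tcp_rot: [179.1, -0.2, 83.4]
force: [0.8, 0.0, -0.4]
gripper_width: 18.3
t 74.25 pos [609.8   1.2  78. ] rpy [179.1  -0.2  83.4] w 18.3 F [ 0.8  0.  -0.4]
units tool x,y,z: -0.11 0.19 1.65 turn 0.01
```

```bash
python3 -m creep '[1,-0.08,0.1,0.4,0,1,-0.05,0.08,0.7,0,1,0,0,0.5,0,1,0,0,0.2,0,1,0,0,0,0]'; python3 go.py 613.2 -1.5 37 83.35
```

```text
t: 74.88
tool_pos: [613.8, -3.4, 39.0]
tcp_rot: [179.1, -0.3, 83.2]
force: [1.0, 1.9, -0.7]
gripper_width: 18.4
t 74.88 pos [613.8  -3.4  39. ] rpy [179.1  -0.3  83.2] w 18.4 F [ 1.   1.9 -0.7]
units tool x,y,z: 0.09 -0.04 0.10 turn -0.02
```

```bash
python3 -m creep '[1,0.1,-0.02,0.05,0,1,0,0,0.05,0,1,0,0,0,0]'; python3 go.py 613.2 -1.5 37 83.35; python3 - <<'E'
from h import *
s=snap('side','s19.png'); grid(s,'s19c.png',(250,150,330,250),6)
E
```

```text
t: 75.25
tool_pos: [613.5, -1.4, 36.6]
tcp_rot: [179.1, -0.3, 83.2]
force: [0.0, 0.7, 2.7]
gripper_width: 18.7
t 75.25 pos [613.5  -1.4  36.6] rpy [179.1  -0.3  83.2] w 18.7 F [0.  0.7 2.7]
units tool x,y,z: -0.01 -0.01 -0.02 turn -0.02
```

View pics/s19c.png

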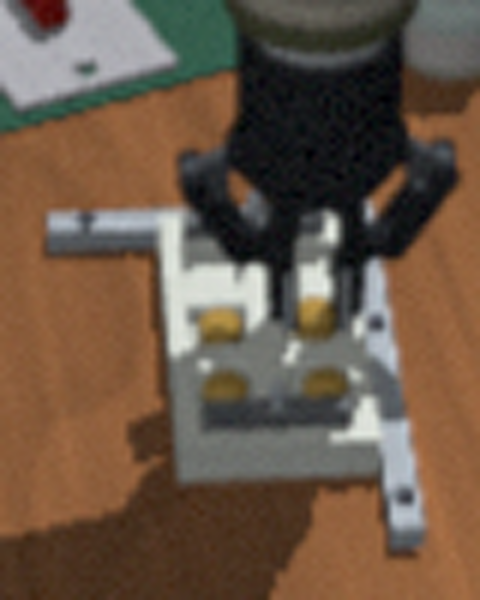

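```bash
python3 -m creep '[0.3,0,0,-0.02,0,0.3,0,0,0,0,0.3,0,0,0,0,0.3,0,0,-0.4,0,0.3,0,0,-0.9,0,0.1,0,0,-0.9,0]'; python3 go.py 505.6 -370.2 50 83.35;  python3 - <<'E'
from h import *
s=snap('side','s20.png'); grid(s,'s20c.png',(240,150,340,340),3)
E
```

```text
t: 76.05
tool_pos: [611.7, -1.7, 82.3]
tcp_rot: [179.3, -0.3, 83.2]
force: [0.6, -0.6, 0.5]
gripper_width: 38.3
t 76.05 pos [611.7  -1.7  82.3] rpy [179.3  -0.3  83.2] w 38.3 F [ 0.6 -0.6  0.5]
units tool x,y,z: -18.92 -3.09 1.62 turn -0.02
```

View pics/s20c.png

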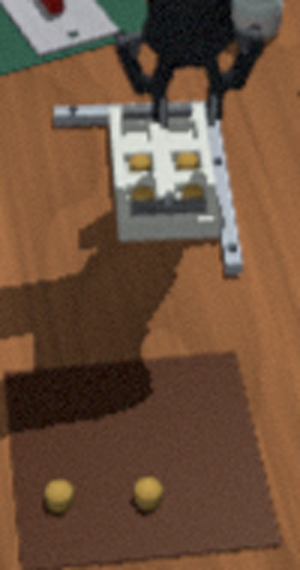

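Four studs are in. Next is the stud at (505.6,-370.2).

```bash
python3 -m creep '[0,-0.5,-0.1,0,0,0,-0.9,-0.2,0,0,0,-1,-0.2,0,0,0,-1,-0.2,0,0,0,-1,-0.2,0,0,0,-1,-0.2,0,0,0,-1,-0.2,0,0,0,-1,-0.2,0,0,0,-1,-0.2,0,0,0,-1,-0.2,0,0,0,-1,-0.2,0,0,0,-1,-0.2,0,0,0,-1,-0.2,0,0,0,-1,-0.2,0,0,0,-1,-0.2,0,0,0,-1,-0.1,0,0,0,-1,0,0.1,0,0,-0.7,0,0.2,0,0,-0.3,0,0.4,0,0,0,0,0,0]'; python3 go.py 505.6 -370.2 34 83.35
```

```text
t: 78.6
tool_pos: [494.1, -368.7, 61.6]
tcp_rot: [179.6, -0.4, 82.6]
force: [-0.4, 0.2, -0.2]
gripper_width: 42.5
t 78.6 pos [ 494.1 -368.7   61.6] rpy [179.6  -0.4  82.6] w 42.5 F [-0.4  0.2 -0.2]
units tool x,y,z: -0.00 0.58 1.38 turn -0.11
```

```bash
python3 -m creep '[0,0,0.3,0.4,-0.05,0,0,0.2,0.6,-0.05,0,0,0.05,0.3,0,0,0,0,0,0]'; python3 go.py 505.6 -370.2 22 83.35; python3 - <<'E'
from h import *
s=snap('side','s21.png'); grid(s,'s21c.png',(240,230,350,340),4)
E
```

```text
t: 79.1
tool_pos: [506.6, -367.8, 33.1]
tcp_rot: [179.6, -0.5, 83.4]
force: [-0.1, -0.1, 0.9]
gripper_width: 42.8
t 79.1 pos [ 506.6 -367.8   33.1] rpy [179.6  -0.5  83.4] w 42.8 F [-0.1 -0.1  0.9]
units tool x,y,z: -0.13 -0.04 0.55 turn 0.01
```

View pics/s21c.png

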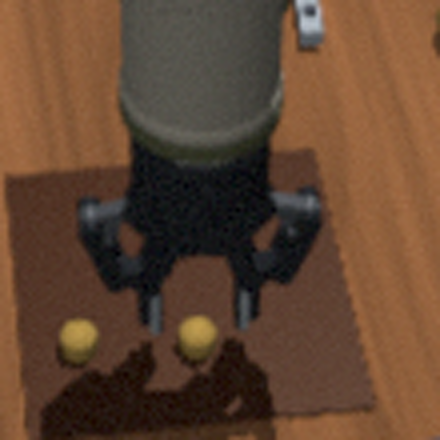

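```bash
python3 -m creep '[0,-0.07,-0.03,0.35,0,0,-0.05,0,0.2,0,0,0,0,0,0,1,0,0,0,0,1,0,0,0,0,1,0,0,0,0,1,0,0,-0.3,0,1,0,0,-0.8,0,1,0,0,-0.9,0,1,0.2,0,-0.7,0]'; python3 go.py 618.6 44.2 78 83.35
```

```text
t: 80.4
tool_pos: [506.0, -367.2, 80.2]
tcp_rot: [179.6, -0.4, 83.4]
force: [0.4, -0.3, 0.6]
gripper_width: 18.3
t 80.4 pos [ 506.  -367.2   80.2] rpy [179.6  -0.4  83.4] w 18.3 F [ 0.4 -0.3  0.6]
units tool x,y,z: 21.08 3.23 0.11 turn 0.01
```

```bash
python3 -m creep '[1,0.4,0,0,0,1,0.8,0.1,0,0,1,1,0.2,0,0,1,1,0.2,0,0,1,1,0.2,0,0,1,1,0.2,0,0,1,1,0.2,0,0,1,1,0.2,0,0,1,1,0.2,0,0,1,1,0.2,0,0,1,1,0.2,0,0,1,1,0.2,0,0,1,1,0.2,0,0,1,1,0.2,0,0,1,1,0.2,0,0,1,1,0.2,0,0,1,1,0.1,0,0,1,1,0.1,0,0,1,1,0,0,0,1,0.6,0,0,0]'; python3 go.py 618.6 44.2 60 83.35
```

```text
t: 82.9
tool_pos: [618.0, 26.9, 84.1]
tcp_rot: [179.5, -0.4, 83.5]
force: [0.8, -0.6, -1.2]
gripper_width: 18.7
t 82.9 pos [618.   26.9  84.1] rpy [179.5  -0.4  83.5] w 18.7 F [ 0.8 -0.6 -1.2]
units tool x,y,z: 0.86 -0.07 1.21 turn 0.02
```

```bash
python3 -m creep '[1,0.3,0,0.2,0,1,0.1,-0.02,0.6,0,1,0,0,0.7,0,1,0,0,0.4,0,1,0,0,0,0]'; python3 go.py 618.6 44.2 37 83.35
```

```text
t: 83.52
tool_pos: [617.7, 35.0, 41.9]
tcp_rot: [179.6, -0.4, 83.5]
force: [0.7, -0.5, -0.3]
gripper_width: 18.2
t 83.53 pos [617.7  35.   41.9] rpy [179.6  -0.4  83.5] w 18.2 F [ 0.7 -0.5 -0.3]
units tool x,y,z: 0.46 -0.01 0.24 turn 0.02
```

```bash
python3 -m creep '[1,0.25,0,-0.1,0,1,0.15,0,0,0,1,0,0,0.05,0,1,0,0,0,0]'; python3 go.py 618.6 44.2 37 83.35
```

```text
t: 84.02
tool_pos: [619.7, 43.1, 44.3]
tcp_rot: [179.5, -0.4, 83.4]
force: [-0.1, 0.8, 1.3]
gripper_width: 18.7
t 84.03 pos [619.7  43.1  44.3] rpy [179.5  -0.4  83.4] w 18.7 F [-0.1  0.8  1.3]
units tool x,y,z: 0.05 -0.06 0.37 turn 0.01
```

```bash
python3 -m creep '[1,0.06,-0.05,0.15,0,1,0.02,-0.02,0.17,0,1,0,0,0.03,0,1,0,0,0,0]'; python3 go.py 618.6 44.2 37 83.35; python3 - <<'E'
from h import *
s=snap('side','s22.png'); grid(s,'s22c.png',(250,140,340,240),6)
E
```

```text
t: 84.52
tool_pos: [618.4, 45.0, 36.8]
tcp_rot: [179.5, -0.4, 83.4]
force: [0.8, -0.7, -1.4]
gripper_width: 18.3
t 84.53 pos [618.4  45.   36.8] rpy [179.5  -0.4  83.4] w 18.3 F [ 0.8 -0.7 -1.4]
units tool x,y,z: -0.04 0.02 -0.01 turn 0.01
```

View pics/s22c.png

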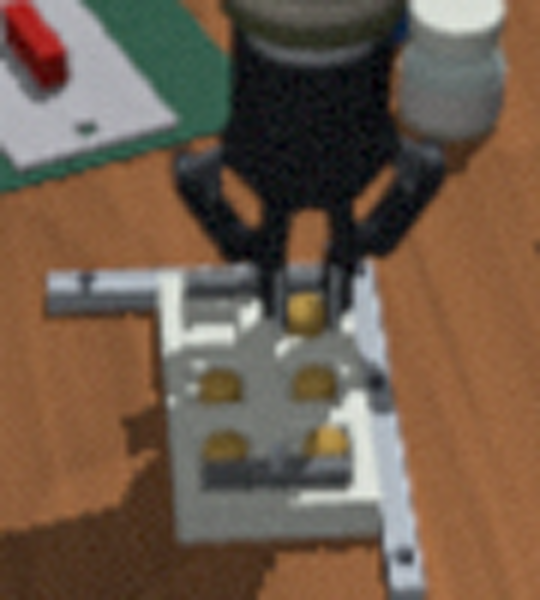

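```bash
python3 -m creep '[0.3,0,0,0,0,0.3,0,0,0,0,0.3,0,0,0,0,0.3,0,0,-0.4,0,0.3,0,0,-0.9,0,0.1,0,0,-0.9,0]'; python3 go.py 437.2 -361 50 83.35;  python3 - <<'E'
from h import *
s=snap('side','s23.png'); grid(s,'s23c.png',(240,150,340,340),3)
s=snap('top','t23.png'); print(*studs(s,box=(315,180,390,260)),sep='\n')
E
```

```text
t: 85.32
tool_pos: [617.3, 44.7, 82.8]
tcp_rot: [179.6, -0.4, 83.4]
force: [0.6, -0.7, -0.4]
gripper_width: 38.4
t 85.33 pos [617.3  44.7  82.8] rpy [179.6  -0.4  83.4] w 38.4 F [ 0.6 -0.7 -0.4]
units tool x,y,z: -21.18 -6.62 1.64 turn 0.01
(array([362.5, 239.6]), np.int32(38), array([ 435.9, -360.9,   19. ]))
```

View pics/s23c.png

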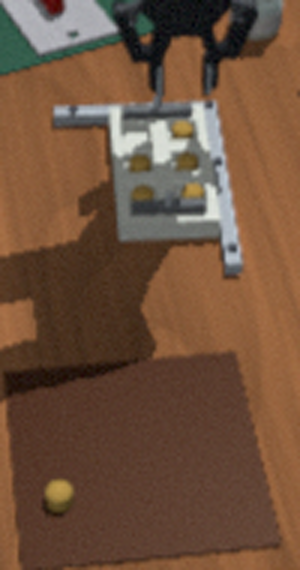

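Five studs are in. One is left on the mat at (437.2,-361).

```bash
python3 -m creep '[0,-0.5,-0.1,0,0,0,-0.9,-0.3,0,0,0,-1,-0.4,0,0,0,-1,-0.4,0,0,0,-1,-0.4,0,0,0,-1,-0.4,0,0,0,-1,-0.4,0,0,0,-1,-0.4,0,0,0,-1,-0.4,0,0,0,-1,-0.4,0,0,0,-1,-0.4,0,0,0,-1,-0.4,0,0,0,-1,-0.3,0,0,0,-1,-0.3,0,0,0,-1,-0.3,0,0,0,-1,-0.3,0,0,0,-1,-0.2,0,0,0,-1,-0.1,0,0,0,-1,0,0.1,0,0,-0.8,0,0.1,0]'; python3 go.py 437.2 -361 50 83.35
```

```text
t: 87.92
tool_pos: [430.3, -350.1, 70.8]
tcp_rot: [180.0, -0.4, 82.7]
force: [1.0, 0.6, -0.5]
gripper_width: 42.7
t 87.92 pos [ 430.3 -350.1   70.8] rpy [180.   -0.4  82.7] w 42.7 F [ 1.   0.6 -0.5]
units tool x,y,z: -0.50 0.41 1.04 turn -0.09
```

```bash
python3 -m creep '[0,-0.1,0.2,0.3,-0.05,0,0,0.15,0.7,-0.03,0,0,0,0.5,0,0,0,0,0,0]'; python3 go.py 437.2 -361 22 83.35
```

```text
t: 88.42
tool_pos: [437.1, -352.1, 37.0]
tcp_rot: [-179.9, -0.6, 83.3]
force: [0.6, -0.4, 0.3]
gripper_width: 42.6
t 88.42 pos [ 437.1 -352.1   37. ] rpy [-179.9   -0.6   83.3] w 42.6 F [ 0.6 -0.4  0.3]
units tool x,y,z: -0.44 0.05 0.75 turn -0.01
```

```bash
python3 -m creep '[0,-0.25,0.03,0,0,0,-0.15,0,0.3,0,0,0,0,0.25,0,0,0,0,0,0]'; python3 go.py 437.2 -361 22 83.35; python3 - <<'E'
from h import *
s=snap('side','s24.png'); grid(s,'s24c.png',(230,230,340,340),4)
E
```

```text
t: 88.92
tool_pos: [437.3, -360.3, 25.7]
tcp_rot: [-180.0, -0.5, 83.3]
force: [0.2, 0.5, -0.3]
gripper_width: 42.8
t 88.92 pos [ 437.3 -360.3   25.7] rpy [-180.    -0.5   83.3] w 42.8 F [ 0.2  0.5 -0.3]
units tool x,y,z: -0.04 -0.00 0.18 turn -0.00
```

View pics/s24c.png

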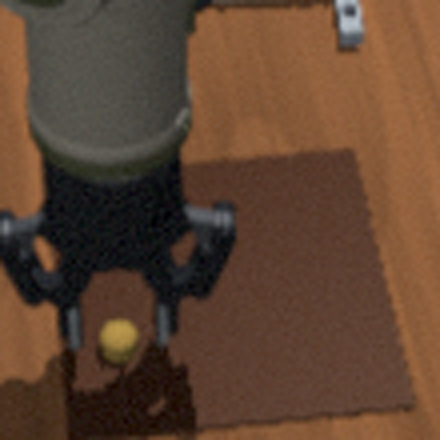

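Aligned. I grip, lift, and head to well (-23,46) at (572.9,50.1).

```bash
python3 -m creep '[0,-0.03,0,0.17,0,0,0,0,0,0,1,0,0,0,0,1,0,0,0,0,1,0,0,0,0,1,0,0,-0.3,0,1,0,0,-0.8,0,1,0,0,-0.9,0,1,0.2,0,-0.7,0]'; python3 go.py 572.9 49.6 78 83.35
```

```text
t: 90.1
tool_pos: [437.8, -357.5, 80.3]
tcp_rot: [-180.0, -0.5, 83.3]
force: [-0.0, -0.3, 0.1]
gripper_width: 18.1
t 90.1 pos [ 437.8 -357.5   80.3] rpy [-180.    -0.5   83.3] w 18.1 F [-0.  -0.3  0.1]
units tool x,y,z: 21.00 4.34 0.12 turn -0.00
```

```bash
python3 -m creep '[1,0.4,0,0,0,1,0.8,0.1,0,0,1,1,0.2,0,0,1,1,0.3,0,0,1,1,0.3,0,0,1,1,0.3,0,0,1,1,0.3,0,0,1,1,0.3,0,0,1,1,0.3,0,0,1,1,0.3,0,0,1,1,0.3,0,0,1,1,0.3,0,0,1,1,0.3,0,0,1,1,0.3,0,0,1,1,0.3,0,0,1,1,0.2,0,0,1,1,0.1,0,0,1,1,0.1,0,0,1,1,0,0,0,1,0.7,0,0,0]'; python3 go.py 572.9 49.6 60 83.35
```

```text
t: 92.6
tool_pos: [559.3, 49.6, 72.3]
tcp_rot: [-178.7, -0.9, 84.1]
force: [-0.1, 0.5, -1.0]
gripper_width: 18.0
t 92.6 pos [559.3  49.6  72.3] rpy [-178.7   -0.9   84.1] w 18.0 F [-0.1  0.5 -1. ]
units tool x,y,z: 0.07 0.68 0.61 turn 0.10
```

```bash
python3 -m creep '[1,-0.3,0.3,0.1,0.05,1,0,0.25,0.3,0.03,1,0,0.05,0.3,0,1,0,0,0.2,0,1,0,0,0,0]'; python3 go.py 572.9 49.6 42 83.35
```

```text
t: 93.22
tool_pos: [569.4, 42.6, 51.1]
tcp_rot: [-178.6, -0.9, 83.5]
force: [-0.1, 0.3, 0.0]
gripper_width: 18.3
t 93.22 pos [569.4  42.6  51.1] rpy [-178.6   -0.9   83.5] w 18.3 F [-0.1  0.3  0. ]
units tool x,y,z: 0.37 0.13 0.46 turn 0.02
```

```bash
python3 -m creep '[1,0.2,0.08,0.1,0,1,0.13,0.04,0.2,0,1,0,0,0.1,0,1,0,0,0,0]'; python3 go.py 572.9 49.6 37 83.35
```

```text
t: 93.72
tool_pos: [572.8, 49.4, 42.9]
tcp_rot: [-178.6, -0.9, 83.5]
force: [-0.2, 0.3, -0.4]
gripper_width: 18.4
t 93.72 pos [572.8  49.4  42.9] rpy [-178.6   -0.9   83.5] w 18.4 F [-0.2  0.3 -0.4]
units tool x,y,z: 0.01 0.01 0.30 turn 0.02
```

```bash
python3 -m creep '[1,0,0,0.15,0,1,0,0,0.13,0,1,0,0,0.02,0,1,0,0,0,0]'; python3 go.py 572.9 49.6 37 83.35; python3 - <<'E'
from h import *
s=snap('side','s25.png'); grid(s,'s25c.png',(250,140,340,240),6)
E
```

```text
t: 94.22
tool_pos: [572.8, 49.4, 36.9]
tcp_rot: [-178.6, -0.9, 83.5]
force: [-0.2, 0.2, 0.9]
gripper_width: 18.2
t 94.22 pos [572.8  49.4  36.9] rpy [-178.6   -0.9   83.5] w 18.2 F [-0.2  0.2  0.9]
units tool x,y,z: 0.01 0.00 -0.01 turn 0.02
```

View pics/s25c.png

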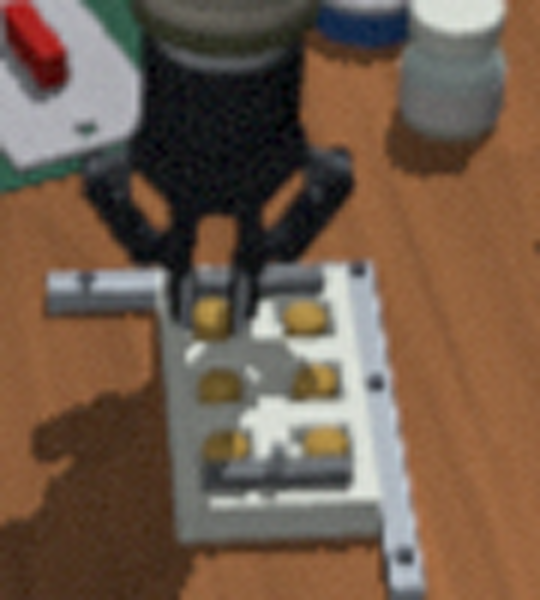

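```bash
python3 -m creep '[0.3,0,0,0,0,0.3,0,0,0,0,0.3,0,0,0,0,0.3,0,0,-0.4,0,0.3,0,0,-0.9,0,0.1,0,0,-0.9,0,0,0.3,0.2,-0.6,0,0,0.7,0.3,0,-0.2,0,0.9,0.3,0,-0.3,0,0.9,0.3,0,-0.3,0,0.9,0.3,0,-0.3,0,0.9,0.3,0,-0.3,0,0.9,0.2,0,-0.3,0,0.9,0.2,0,-0.3,0,0.9,0.2,0,-0.3,0,0.7,0,0,-0.3,0,0.3,0,0,-0.2,0,0,0,0,0]'; python3 go.py 520.2 307.7 60 105.7;  python3 - <<'E'
from h import *
s=snap('side','s26.png'); grid(s,'s26c.png',(200,110,340,250),5)
s=snap('top','t26.png'); grid(s,'t26c.png',(200,150,310,240),7)
E
```

```text
t: 96.52
tool_pos: [617.4, 226.3, 99.0]
tcp_rot: [-179.0, -1.3, 104.3]
force: [-0.3, -0.3, -0.5]
gripper_width: 43.0
t 96.53 pos [617.4 226.3  99. ] rpy [-179.    -1.3  104.3] w 43.0 F [-0.3 -0.3 -0.5]
units tool x,y,z: 5.14 -3.71 1.95 turn -0.21
```

View pics/s26c.png

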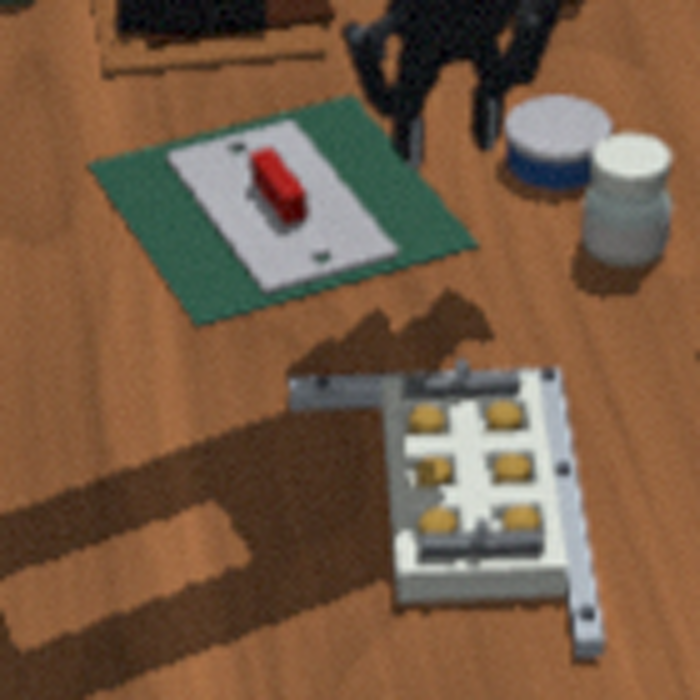

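View pics/t26c.png

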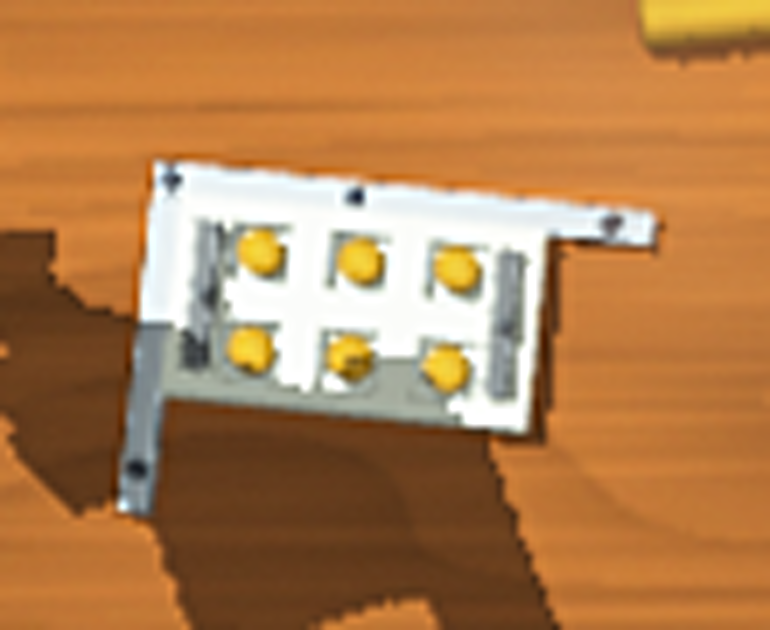

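All six studs sit in wells and the block is flush (top crop). Now I fetch the cover, returning to the pose at which I released it.

```bash
python3 -m creep '[-0.2,0.3,-0.3,0,0,-0.2,0.7,-0.5,0,-0.1,-0.2,0.9,-0.7,0,-0.1,-0.2,0.9,-0.7,0.1,0,-0.2,0.9,-0.7,0.2,0,-0.2,0.6,-0.4,0.3,0,-0.2,0.2,-0.1,0.4,0,-0.2,0,0,0.4,0,-0.2,0,0,0,0]'; python3 go.py 520.2 307.7 60 105.7
python3 - <<'E'
from h import *
s=last('side'); g=[]
for t,sm in((120,60),(140,60)):
    ss,b=blockpose(s,(519,305,15.6),7); print(fitpoly(ss,COVER,7,(519,305,15.6),b,whiteclose(t,sm)))
m=masks(s); print(rectfit(s,m['red'],31,1))
E
```

```text
t: 97.75
tool_pos: [520.3, 299.4, 72.2]
tcp_rot: [-179.0, -1.3, 105.7]
force: [-0.4, -1.3, 1.1]
gripper_width: 51.3
t 97.75 pos [520.3 299.4  72.2] rpy [-179.    -1.3  105.7] w 51.3 F [-0.4 -1.3  1.1]
units tool x,y,z: 0.40 0.11 0.61 turn -0.00
(array([521.58, 304.32,  15.56]), np.float64(0.029))
(array([521.39, 304.14,  15.57]), np.float64(0.019))
[((520.0, 297.9), (12.9, 52.0), 16.14, 27.0)]
```

```bash
python3 -m creep '[-0.2,0.25,0.08,0.3,0,-0.2,0.15,0,0.7,0,-0.2,0,0,0.6,0,0,0,0,0.2,0,0.2,0,0,0,0]'; python3 go.py 520.2 307.7 23 105.7
```

```text
t: 98.38
tool_pos: [519.5, 307.6, 33.0]
tcp_rot: [-179.0, -1.3, 105.6]
force: [0.7, -0.0, 0.3]
gripper_width: 34.2
t 98.38 pos [519.5 307.6  33. ] rpy [-179.    -1.3  105.6] w 34.2 F [ 0.7 -0.   0.3]
units tool x,y,z: -0.00 0.03 0.50 turn -0.02
```

```bash
python3 -m creep '[0.2,0,0.03,0.3,0,0.2,0,0,0.18,0,0.2,0,0,0,0,1,0,0,0,0,1,0,0,0,0,1,0,0,0,0,1,0,0,0,0]'; python3 go.py 520.2 307.7 23 105.7
```

```text
t: 99.25
tool_pos: [520.9, 308.3, 24.2]
tcp_rot: [-179.1, -1.3, 105.6]
force: [0.5, 0.3, -0.9]
gripper_width: 16.8
t 99.25 pos [520.9 308.3  24.2] rpy [-179.1   -1.3  105.6] w 16.8 F [ 0.5  0.3 -0.9]
units tool x,y,z: -0.02 -0.04 0.06 turn -0.02
```

```bash
python3 -m creep '[1,0,0,-0.3,0,1,0,0,-0.6,0,1,0,0,-0.9,0,1,0,0,-0.9,0,1,0,0,-0.9,0,1,0,0,-0.5,0,1,0,0,0,0]'; python3 go.py 590.4 2 110 83.35; python3 - <<'E'
from h import *
s=snap('side','s27.png'); grid(s,'s27c.png',(200,90,340,250),4)
E
```

```text
t: 100.12
tool_pos: [523.7, 307.1, 114.1]
tcp_rot: [-179.3, -1.4, 105.6]
force: [0.2, 0.0, -1.7]
gripper_width: 16.7
t 100.12 pos [523.7 307.1 114.1] rpy [-179.3   -1.4  105.6] w 16.7 F [ 0.2  0.  -1.7]
units tool x,y,z: -15.59 -0.88 0.20 turn 3.23
```

View pics/s27c.png

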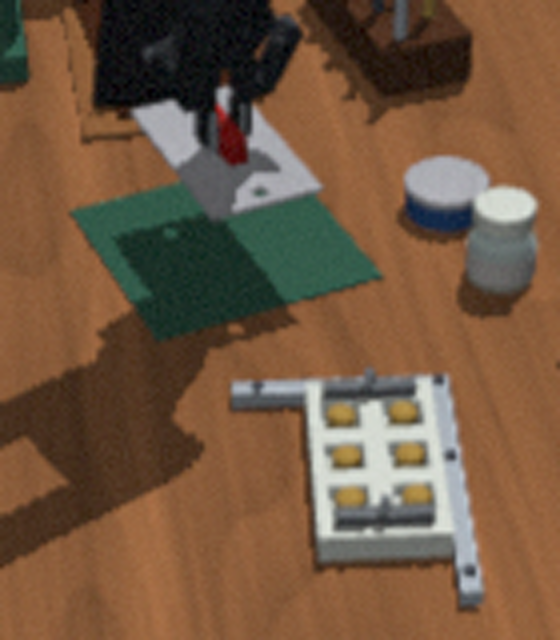

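```bash
python3 -m creep '[1,-0.4,0,0,0.1,1,-0.8,0.1,0,0.2,1,-1,0.1,0,0.2,1,-1,0.1,0,0.2,1,-1,0.1,0,0.2,1,-1,0.1,0,0.2,1,-1,0.1,0,0.2,1,-1,0.1,0,0.2,1,-1,0.2,0,0.2,1,-1,0.2,0,0.2,1,-1,0.2,0,0.2,1,-1,0.2,0,0.2,1,-1,0.2,0,0.2,1,-0.9,0.2,0,0.2,1,-0.6,0.1,0,0.2,1,-0.3,0,0,0.1,1,-0.1,0,0,0,1,0,0,0,0]'; python3 go.py 590.5 2.3 85 83.35
```

```text
t: 102.42
tool_pos: [592.4, 8.7, 103.7]
tcp_rot: [-178.5, -0.8, 83.3]
force: [1.0, 0.5, -1.0]
gripper_width: 16.9
t 102.42 pos [592.4   8.7 103.7] rpy [-178.5   -0.8   83.3] w 16.9 F [ 1.   0.5 -1. ]
units tool x,y,z: -0.33 -0.06 0.94 turn -0.00
```

```bash
python3 -m creep '[1,-0.2,-0.05,0.3,0,1,-0.1,0,0.5,0,1,0,0,0.4,0,1,0,0,0.1,0,1,0,0,0,0]'; python3 go.py 590.5 2.3 75 83.35; python3 - <<'E'
from h import *
s=snap('side','s28.png'); grid(s,'s28c.png',(250,130,340,240),5.4)
s=snap('top','t28.png'); grid(s,'t28c.png',(200,150,310,240),7)
E
```

```text
t: 103.05
tool_pos: [589.2, 4.3, 74.8]
tcp_rot: [-178.4, -0.8, 83.5]
force: [0.6, -0.6, -1.5]
gripper_width: 16.8
t 103.05 pos [589.2   4.3  74.8] rpy [-178.4   -0.8   83.5] w 16.8 F [ 0.6 -0.6 -1.5]
units tool x,y,z: -0.09 0.08 -0.01 turn 0.02
```

View pics/s28c.png

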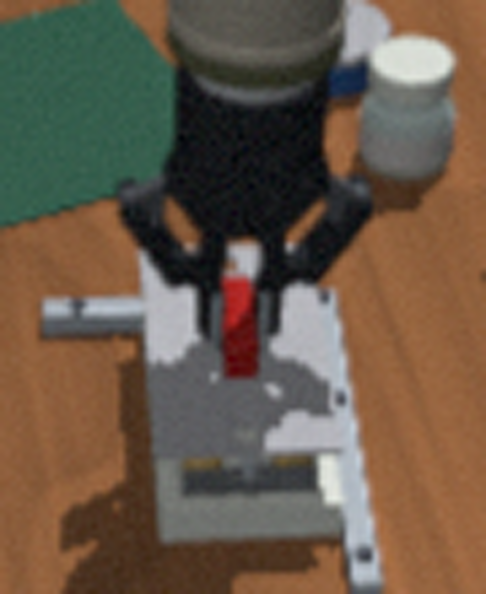

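View pics/t28c.png

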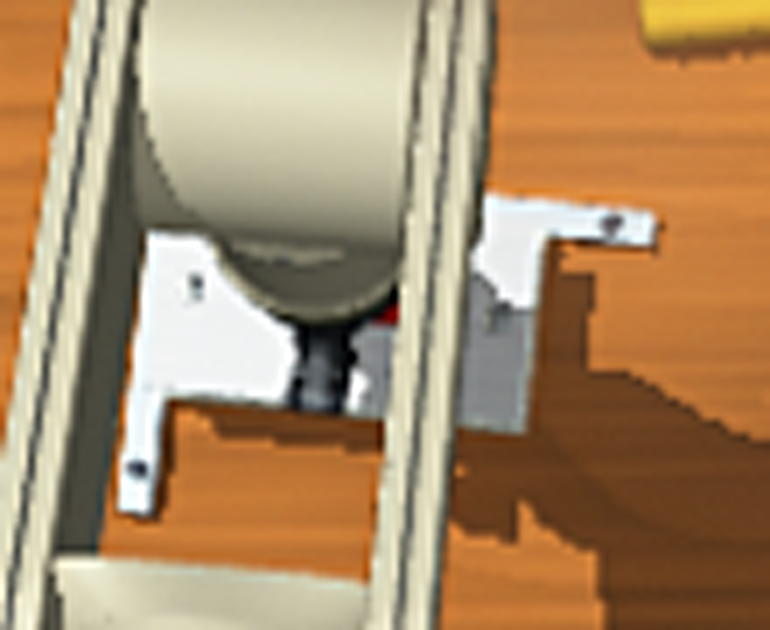

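```bash
python3 -m creep '[1,-0.07,0.06,0,0.02,1,0,0,0.1,0,1,0,0,0,0]'; python3 go.py 590.5 2.3 66 83.35
```

```text
t: 103.52
tool_pos: [591.2, 2.6, 74.0]
tcp_rot: [-178.6, -0.8, 83.3]
force: [-0.3, 1.0, -2.0]
gripper_width: 16.5
t 103.53 pos [591.2   2.6  74. ] rpy [-178.6   -0.8   83.3] w 16.5 F [-0.3  1.  -2. ]
units tool x,y,z: -0.02 -0.03 0.40 turn -0.01
```

```bash
python3 -m creep '[1,0,-0.03,0.2,0,1,0,0,0.2,0,1,0,0,0,0]'; python3 go.py 590.5 2.3 60 83.35;python3 - <<'E'
from h import *
s=snap('side','s29.png'); grid(s,'s29c.png',(250,130,340,240),5.4)
E
```

```text
t: 103.9
tool_pos: [590.2, 2.8, 65.3]
tcp_rot: [-178.6, -0.8, 83.3]
force: [0.1, 0.4, -0.9]
gripper_width: 16.9
t 103.9 pos [590.2   2.8  65.3] rpy [-178.6   -0.8   83.3] w 16.9 F [ 0.1  0.4 -0.9]
units tool x,y,z: -0.03 0.02 0.26 turn -0.01
```

View pics/s29c.png

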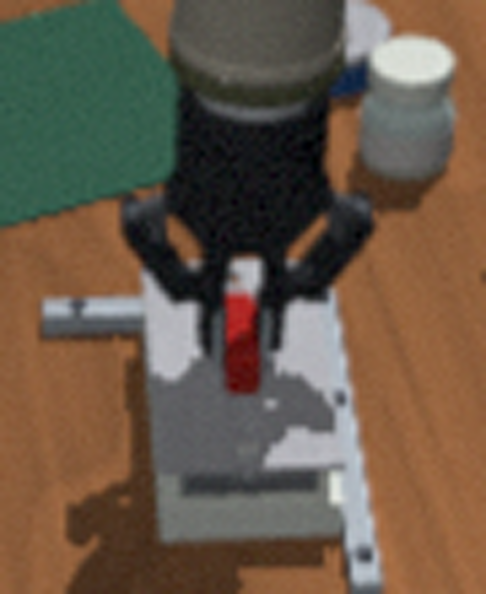

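```bash
python3 -m creep '[1,-0.02,0,0.2,0,1,0,0,0.12,0,1,0,0,0,0]'; python3 -m creep '[1,0,0,0.12,0,1,0,0,0.1,0,1,0,0,0,0]';python3 go.py 590.5 2.3 53.2 83.35
```

```text
t: 104.32
tool_pos: [590.1, 2.5, 58.6]
tcp_rot: [-178.6, -0.8, 83.3]
force: [-0.6, -0.0, -2.7]
gripper_width: 16.9
t: 104.7
tool_pos: [590.2, 2.6, 54.1]
tcp_rot: [-178.6, -0.8, 83.3]
force: [-0.6, 0.2, -0.2]
gripper_width: 16.8
t 104.7 pos [590.2   2.6  54.1] rpy [-178.6   -0.8   83.3] w 16.8 F [-0.6  0.2 -0.2]
units tool x,y,z: -0.01 0.02 0.04 turn -0.01
```

Almost down, no side force. I'll lower the last millimetre, release and withdraw.

```bash
python3 -m creep '[1,0,0,0.06,0,1,0,0,0.03,0]';python3 -m creep '[0.3,0,0,0,0,0.2,0,0,0,0,0.2,0,0,0,0,0.2,0,0,0,0]'; python3 -m creep '[0.2,0,0,-0.3,0,0.2,0,0,-0.8,0,0.2,0,0,-1,0,0.2,0,0,-1,0,0,0.6,0,-0.5,0,0,1,0,0,0,0,1,0,0,0,0,1,0,0,0,0,1,0,0,0,0,1,0,0,0,0,1,0,0,0,0,1,0,0,0,0,1,0,0,0,0,1,0,0,0,0,1,0,0,0,0,0.5,0,0,0]'; python3 - <<'E'
from h import *
s=snap('side','s30.png'); grid(s,'s30c.png',(250,130,340,240),5.4)
s=snap('top','t30.png'); grid(s,'t30c.png',(200,150,310,240),7); print(status.state()['tool_pos'])
E
```

```text
t: 104.95
tool_pos: [590.6, 2.4, 53.3]
tcp_rot: [-178.6, -0.8, 83.3]
force: [-3.4, 0.3, 4.1]
gripper_width: 16.9
t: 105.45
tool_pos: [591.0, 2.5, 53.4]
tcp_rot: [-178.7, -0.8, 83.3]
force: [0.2, -0.2, 1.0]
gripper_width: 34.1
t: 107.45
tool_pos: [619.8, 238.7, 134.1]
tcp_rot: [-178.7, -0.8, 83.4]
force: [0.3, -0.2, 0.8]
gripper_width: 42.8
[619.76464078 238.44114769 134.06826835]
```

View pics/s30c.png

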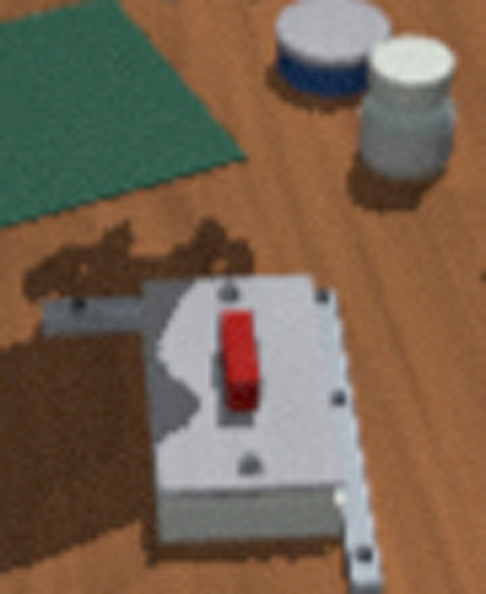

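View pics/t30c.png

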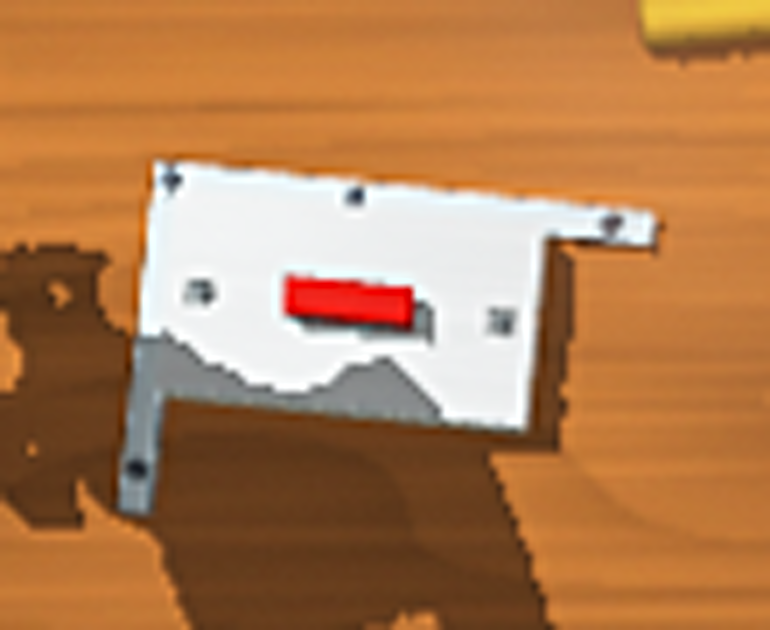

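The cover is down with both pins showing through the holes. I compare the block's visible lower edges with those from just after the squaring push.

```bash
python3 - <<'E'
import cv2,numpy as np
def c(f,b,s): 
    x0,y0,x1,y1=b; return cv2.resize(cv2.imread('pics/'+f)[y0:y1,x0:x1],None,fx=s,fy=s,interpolation=cv2.INTER_CUBIC)
a=np.hstack([c('s10.png',(270,210,325,245),7),c('s30.png',(270,210,325,245),7)])
b=np.hstack([c('t10.png',(215,175,285,216),5.5),c('t30.png',(215,175,285,216),5.5)])
w=max(a.shape[1],b.shape[1]); p=lambda i:cv2.copyMakeBorder(i,0,4,0,w-i.shape[1],0)
cv2.imwrite('pics/cmp.png',np.vstack([p(a),p(b)]))
# vertical edge profile of -y face bottom edge and -x side
for f in('s10.png','s26.png','s30.png'):
    g=cv2.cvtColor(cv2.imread('pics/'+f),cv2.COLOR_BGR2HSV)[:,:,1].astype(float)
    r=[]
    for x in range(285,309,3):
        col=g[220:240,x-1:x+2].mean(1); i=np.argmax(col>90); j=np.where(col<90)[0].max() if (col<90).any() else -1
        r.append(round(220+j+(90-col[j])/(col[j+1]-col[j]),2) if 0<=j<19 else None)
    print(f,r)
E
```

```text
s10.png [np.float64(230.18), np.float64(229.97), np.float64(229.82), np.float64(229.84), np.float64(229.6), np.float64(229.51), np.float64(229.44), np.float64(229.36)]
s26.png [np.float64(230.27), np.float64(230.04), np.float64(229.98), np.float64(229.84), np.float64(229.57), np.float64(229.58), np.float64(229.47), np.float64(229.43)]
s30.png [np.float64(230.27), np.float64(229.98), np.float64(229.88), np.float64(229.84), np.float64(229.56), np.float64(229.51), np.float64(229.46), np.float64(229.43)]
```

View pics/cmp.png

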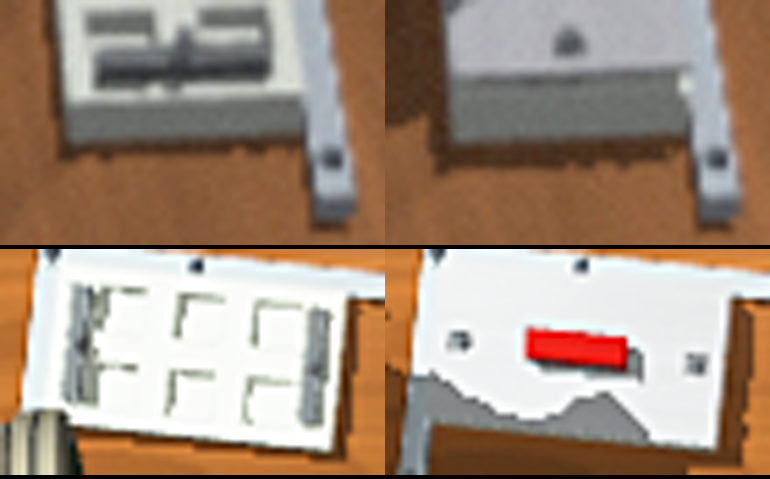

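```bash
python3 - <<'E'
from h import *
s=last('top'); img=cv2.imread('pics/t10.png'); hs=cv2.cvtColor(img,cv2.COLOR_BGR2HSV); S=hs[:,:,1].astype(float); V=hs[:,:,2].astype(float)
def edge(col,th,up):
    d=(col>th).astype(int); k=np.where(np.diff(d)==(1 if up else -1))[0]
    return [(i+(th-col[i])/(col[i+1]-col[i])) for i in k]
lo=[];hi=[]
for x in range(232,276):
    col=S[165:220,x]
    e=edge(col,100,True); f=edge(col,100,False)
    if e: lo.append((x,165+e[-1]))
    if f: hi.append((x,165+f[0]))
lo=np.array(lo);hi=np.array(hi)
# far bar outer edge z=14 ; block -x top edge z=22 (edge seen may be bottom: white side dark)
H=pix2w(s,hi,[14]*len(hi)); L=pix2w(s,lo,[22]*len(lo))
pH=np.polyfit(H[:,1],H[:,0],1); pL=np.polyfit(L[:,1],L[:,0],1)
print('outer bar slope deg',np.degrees(np.arctan(pH[0])),'block edge',np.degrees(np.arctan(pL[0])))
for y in(-60,0,50): print(y,(np.polyval(pH,y)-np.polyval(pL,y))*np.cos(np.radians(6.65)),'expect 109')
print(np.abs(np.polyval(pL,L[:,1])-L[:,0]).max())
E
```

```text
outer bar slope deg 6.609999421323521 block edge 6.529408626775559
-60 112.47396324092611 expect 109
0 112.55890179131653 expect 109
50 112.62968391664194 expect 109
1.6538343052948221
```

The edges match within 0.1 px and the block edge is parallel to the bar within 0.1°. There is time left, so I'll confirm the x contact with one gentle touch.

```bash
python3 go.py 500 60 100 83.35; python3 -m creep '[1,-0.5,-0.5,0,0,1,-0.8,-0.6,0.1,0,1,-1,-0.7,0.2,0,1,-1,-0.7,0.2,0,1,-1,-0.7,0.2,0,1,-1,-0.7,0.2,0,1,-1,-0.7,0.2,0,1,-1,-0.6,0.2,0,1,-0.9,-0.4,0.2,0,1,-0.5,-0.1,0.2,0,1,-0.2,0,0,0,1,0,0,0,0]'; python3 go.py 505 2 60 83.35
```

```text
t 107.55 pos [619.8 238.4 134.1] rpy [-178.7   -0.8   83.4] w 42.6 F [ 0.6 -0.7  0. ]
units tool x,y,z: -9.55 -4.92 1.70 turn 0.01
t: 109.05
tool_pos: [481.8, 63.6, 99.8]
tcp_rot: [-178.9, -0.7, 83.0]
force: [-0.1, 0.4, -0.5]
gripper_width: -0.1
t 109.05 pos [481.8  63.6  99.8] rpy [-178.9   -0.7   83. ] w -0.1 F [-0.1  0.4 -0.5]
units tool x,y,z: -2.92 1.53 1.99 turn -0.05
```

```bash
python3 -m creep '[1,-0.4,0.2,0.2,0,1,-0.7,0.3,0.6,0,1,-0.8,0.4,0.9,0,1,-0.5,0.3,0.9,0,1,-0.1,0.1,0.8,0,1,0,0,0.4,0,1,0,0,0,0]'; python3 go.py 515 2 18 83.35
```

```text
t: 109.92
tool_pos: [501.8, 8.7, 17.2]
tcp_rot: [-178.8, -0.7, 83.1]
force: [0.6, -0.3, 0.3]
gripper_width: -0.0
t 109.92 pos [501.8   8.7  17.2] rpy [-178.8   -0.7   83.1] w -0.0 F [ 0.6 -0.3  0.3]
units tool x,y,z: -0.25 0.69 -0.04 turn -0.04
```

```bash
python3 -m creep '[1,-0.2,0.4,-0.03,0,1,-0.1,0.4,0,0,1,0,0.2,0,0]'; python3 -m creep '[1,0,0.15,0,0]';python3 -m creep '[1,0,0.15,0,0]';python3 -m creep '[1,0,0.15,0,0]'
```

```text
t: 110.3
tool_pos: [523.6, 0.3, 19.2]
tcp_rot: [-179.0, -0.7, 83.1]
force: [0.8, -0.0, -0.7]
gripper_width: 0.1
t: 110.42
tool_pos: [527.3, -0.1, 19.5]
tcp_rot: [-179.1, -0.7, 83.2]
force: [0.5, 0.1, -0.7]
gripper_width: -0.2
t: 110.55
tool_pos: [529.3, -0.3, 19.3]
tcp_rot: [-178.9, -0.7, 83.2]
force: [-15.1, 1.2, 13.2]
gripper_width: 0.2
t: 110.68
tool_pos: [529.3, -0.2, 18.8]
tcp_rot: [-178.5, -0.7, 83.2]
force: [-19.4, 0.6, 17.2]
gripper_width: -0.1
```

The touch meets a rigid stop where expected, so the block is seated in x. I back off, withdraw and take a last look.

```bash
python3 -m creep '[1,0,-0.3,0,0,1,0,-0.6,0,0,1,0,-0.9,-0.5,0,1,0,-0.9,-1,0,1,0,-0.3,-1,0,1,0,0,-1,0,1,0,0,-0.5,0,1,0,0,0,0]'; python3 - <<'E'
from h import *
s=snap('side','s31.png'); grid(s,'s31c.png',(190,110,350,340),2.6)
s=snap('top','t31.png'); grid(s,'t31b.png',None,1.42)
import cv2
for f in('s10.png','s31.png'):
    g=cv2.cvtColor(cv2.imread('pics/'+f),cv2.COLOR_BGR2HSV)[:,:,1].astype(float); r=[]
    for x in range(285,309,4):
        col=g[220:240,x-1:x+2].mean(1); j=np.where(col<90)[0].max(); r.append(float(round(220+j+(90-col[j])/(col[j+1]-col[j]),2)))
    print(f,r)
E
```

```text
t: 111.68
tool_pos: [466.4, 6.7, 101.3]
tcp_rot: [-178.5, -0.7, 83.2]
force: [0.1, -0.0, -1.2]
gripper_width: -0.4
s10.png [230.18, 229.84, 229.88, 229.6, 229.47, 229.42]
s31.png [230.25, 229.96, 229.93, 229.65, 229.47, 229.47]
```

View pics/s31c.png

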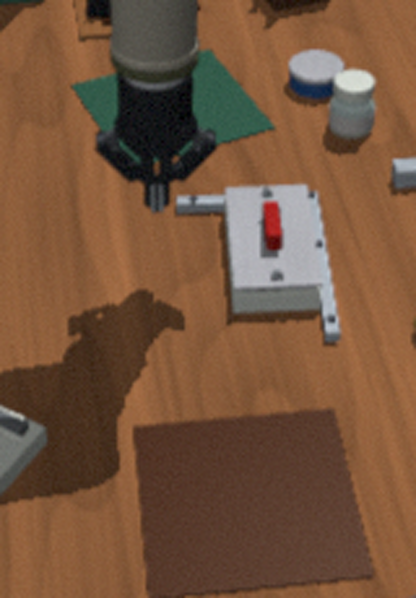

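View pics/t31b.png

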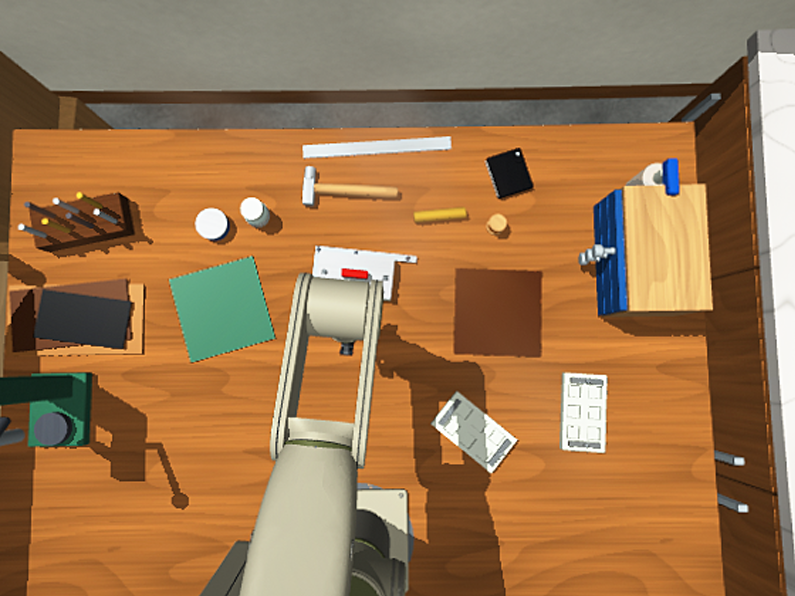

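The cover is seated on the block in the corner, at about (355,272) in the top view. The brown mat is empty, the other things on the bench have not moved, and the arm is clear. I hand in.

```bash
python3 -c "
from rig import job
print(job.hand_in())"
```

```text
the job is handed in; nothing more can be done
None
```

I did the job in the order asked and handed it in at about 112 s of the 210 s allowed; no verdict is reported.

**What I did:**
- I laid the cover flat on the green mat.
- I dragged the block to the corner by its rail, then squared it with closed-finger pushes on the -x and -y faces.
- I put all six studs upright in the six wells.
- I set the cover back on the pins and released it.

**Last checks:**
- **Studs and bench:** all six studs showed in their wells before the cover went on. In the last picture the brown mat is empty and the other things are where they started.
- **Cover:** both pins show through its holes. It settled with about 4 N at the expected height.
- **Block against the side bar:** its lower edge in the side picture moved by at most 0.12 px between the squaring push and the end.
- **Block against the far bar:** a final touch on the -x face met a rigid stop at about 19 N, within about 1 mm of the expected place. The block edge and the bar were parallel to about 0.1° in the top picture taken after squaring.

**Checks that disagreed:**
- **Camera offset:** the side camera placed the fence 3 to 4 mm off in y from the top camera and the contact positions, so I relied on the contacts.
- **Far bar to block edge:** the distance measured in the top picture came out at 112.5 mm instead of 109 mm. I put this down to blur at the white edges.
- **Tool tilt:** pushing tilted the tool by up to about 7°. I corrected that by pressing the fingers on the outer faces of the fence at about 20 to 25 N.

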